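# Hook the load module out from under the instrument shelf

## Task

The load module with the red front has been pushed back under the wire shelf where no hand or gripper fits. Take the hook tool with the orange handle from its rack, hook it behind the bow handle on the red module's front and, with the hook alone, drag the module flat along the mat until the whole of its case stands clear in front of the shelf; then hang the hook tool back upright in a slot of the rack. Leave the other modules and everything else where they are, do not touch the red module with the gripper, and do not push hard against the shelf.

Things in the scene. Friction and masses are not known exactly. Their poses are not given: they have to be found in the camera images.
- shelf: Fixed wire shelf, 240 mm deep, on 4 posts. Origin on the table under its front (robot-side) edge; x into its depth, y along the edge. The edge is two wires, 189 to 219 mm above the table, from y = -274 to +414 mm with a post at each end; open below. A bench meter stands on it from y = 225 mm on. Under it stand three modules about 145 mm apart, colours in any order.
- red_center (a point): Centre of the red module's case (28 mm up): 80 deep (x) x 96 wide (y) x 56 mm high, red front plate and red top, about 0.45 kg, loose, stands flat, friction about 0.6. Axes: -x out of its front, z up. The front plate's face is 43 mm ahead (-x) of this point. It stands in one of three places under the shelf, yawed up to 0.25 rad.
- module_red_bar (a point): Middle of the red module's bow handle: a level steel bar 8 mm thick, 68 mm long along the module's y, 42 mm above the table, 45 mm ahead of the front plate (41 mm clear between bar and plate, open above and below), 88 mm ahead of the case's centre. Axes of the module. At the start 25 to 55 mm inside the shelf's front edge.
- rack: Fixed tool rack. Origin on the table. Level comb plate, top 222 mm up, on two uprights at its back. Two slots 18 mm wide at y = +50 and -50 mm run from their mouth at x = -31 mm, the front (towards the robot's left), to x = +12 mm; a hung tool's axis is near x = 0. A lip at x = -31 to -27 mm stands 4 mm above the plate: lift a tool over it. Hook tool in one slot, nut driver in the other.
- hook_grip (a point): Centre of the hook tool's orange handle, 24 x 24 mm square, 90 mm high (45 mm each way), tool mass 0.12 kg. Tool axes: z up along the handle, x and y square to its faces. 49 mm below this point is the underside of a steel collar, 40 mm across and 4 mm thick, that rests on the rack's comb plate; under it runs a straight steel rod 7 mm thick, ending in a bend (hook_bend).
- hook_collar (a point): Centre of the underside of the hook tool's collar, on the tool's axis, 222 mm above the table while the tool hangs in the rack. Axes as hook_grip.
- hook_bend (a point): Corner at the hook tool's lower end, on the rod's centre line, 229 mm from hook_grip along the tool's -z. From here a round finger 7 mm thick runs 22 mm (25.5 mm with its round end) square to the rod along the tool's -x. As it hangs, the tool's -x points roughly to world -x, within 0.3 rad. Axes as hook_grip.
- module_blue: Blue neighbour module, same shape as the red one; stands under the shelf and must stay. Origin centre of underside, -x out of its front.
- module_yellow: Yellow neighbour module, same shape as the red one; stands under the shelf and must stay. Origin centre of underside, -x out of its front.
- nut_driver: Blue-handled nut driver in the rack's other slot; must stay. Origin at its collar's underside, z up; handle 24 mm square, top 79 mm above the origin, rod 130 mm below.
- meter: Yellow handheld meter, 170 x 82 x 36 mm, lying on the mat at the left; must stay. Origin centre of underside. Left of it stand two fixed bench supplies, up to 170 mm high, at y above 0.49 m.
- parts_tray: Blue two-part tray of plug adapters, 85 x 130 x 28 mm, on the mat at the near left; must stay. Origin centre of underside. Between it and the robot's front a green circuit board, 40 mm high, is screwed to the bench 0.28 m from the base.
- cleaner: White bottle, 56 mm across and 150 mm high, beside the shelf's right end; must stay. Origin centre of underside. Right of it stands a fixed bench supply, 140 mm high, at y below -0.41 m and x above 0.54 m.

How it is judged:
By the outcome, as a careful person would: the job done as asked, in the order asked, and still so for the second after the job is handed in, with the robot touching nothing.
It also fails if it takes over 54 s, if anything falls off the work surface, if the arm or the gripper's body presses on something with over 40 N, if the wrist force passes 120 N, or if a joint passes its speed limit or range.

## Robot

A 6-joint arm with a two-finger parallel gripper is mounted at the origin on the work surface. World frame = base frame: x ahead of the robot, y to its left, z up, the work surface at z = 0. Lengths are in m, angles in rad, forces in N, time in s.
With the tool pointing down it reaches from about 0.3 to 1 m from the base axis. Payload 5.1 kg.
Tool frame: the origin (TCP) lies at the very end of the fingers, on their centre line; the grasp point (between the pads) lies 19 mm behind it (r.grip_depth is the z of the grasp point in the tool frame, in m); z points along the fingers, y is the direction in which the jaws open and shut (so a half turn about z gives the same grasp; the last joint's range is limited). The gripper opens to 95 mm and grips with 3 to 60 N. Pads are 20 mm wide; open, the fingers measure 119 mm over their backs; the gripper's body (75 mm by 180 mm) begins 59 mm behind the grasp point.
Start: joints at [-1.382, 0.124, 1.65, -0, 1.367, -0.083], TCP at [0.174, -0.626, 0.215] pointing down, gripper open.
Joint ranges: [-2.61, 2.61], [-1.02, 2.33], [0.03, 2.71], [-1.35, 4.49], [0.32, 2.68], [-2.91, 2.91]. Speed limits (rad/s): [2.57, 2.57, 3.14, 3.14, 3.14, 3.14].

## Interface

Orientations are given as a unit quaternion [x, y, z, w].
In Python, from plant import monitor, cams, r gives the robot as it stands. The module is installed in compiled form; this text tells all that it offers.
- The arm moves only by the tool play_rows, never from a script. Its argument "motion" is a list of rows, each an object with "delta_pos": the shift along the tool's x, y, z each as a share of 0.2 m, from -1 to 1, a list of three; "delta_rot": the turn, a rotation vector about the tool's x, y, z each as a share of 180 degrees, from -1 to 1, a list of three. In form: [{"delta_pos": [x, y, z], "delta_rot": [ax, ay, az]}, ...]. A call has 1 to 20 rows; each row shifts and turns the commanded pose from where the row before left it, along the tool's axes as they then stand; what a row does not reach is not made up. A row lasts 1/12 s, in which the tool goes at most 41.7 mm and 7.16 degrees, less where a joint would pass 70% of its speed; a pose out of reach is approached as far as the arm can. A call with a number of a shift or a turn outside -1 to 1 is refused whole. A call with a gripper value outside its range is refused whole. "hand" is the opening, from 0 (shut) to 1 (fully open), set as the call begins (left out, the last holds). The fingers move at their own pace and stop on an object; "newtons" is the grip in N (left out, the last holds). Time passes only in rows, so rows that do not move let the fingers close. It gives the time, the measured TCP pose, the force and the opening at its end, in the units of the state.
- monitor.sense(): the state, without advancing time (a new reading comes with each control period).
- cams.camera(name): name is "scene" or "top"; returns the picture (480x640x3 uint8, blue, green, red); there is no depth.
- cams.camera_params(name): a dict with "fx", "fy", "cx", "cy" (pixels), "R" (3x3) and "t" (3): a world point X has camera coordinates R X + t. Camera axes: x right, y down, z forward; pixel columns grow to the right and rows downward; lengths in m; the calibration is good to about 2 mm. A picture is of the moment at which its call begins. camera_params takes no time and is no camera call.
- r.job_done(): hands the job in, once; it reports no verdict.
The state is a dict: "t": time; "q": joint angles; "qvel": joint speeds; "joint_torque": joint torques, N m; "tcp_pos": TCP position; "tcp_rot": TCP orientation; "ft_force": force on the tool from outside, world axes, zero at the start; "ft_torque": the same for the moment, N m; "opening": finger opening in m.
Only numpy, scipy, OpenCV 4.12 (cv2) and the standard library are available. Lean on these libraries where they do the work, as an engineer would, in place of code of your own. Each camera call takes 0.05 s, during which the arm holds its last target.

## Working session

There is one attempt and no reset: what is moved stays moved. The work goes in short steps, Python scripts to look and compute and a tool call to move; the robot and the scene stay as the last step left them, time stands still between calls to the robot, and variables do not carry over. Pictures are saved under pics/ and viewed, and the job is handed in when it is done.

Besides the shell and the picture viewer there is one more tool, called as a command line: name --argument value ..., lists and objects as JSON in quotes. play_rows: Moves the arm, as the interface text tells. Shift numbers are shares of 0.2 m and turn numbers shares of 180 degrees, none past 1 either way. Its arguments: {"type":"object","properties":{"motion":{"type":"array"},"hand":{"type":"number"},"newtons":{"type":"number"}},"required":["motion"]}

```bash
mkdir -p pics; python3 - <<'E'
from plant import monitor,cams,r
import cv2,numpy as np
for n in("scene","top"):
    im=cams.camera(n); cv2.imwrite(f"pics/{n}0.png",im)
    p=cams.camera_params(n); print(n,p)
s=monitor.sense(); print(s, r.grip_depth)
E
```

```text
scene {'fx': 542.1268823525297, 'fy': 542.1268823525297, 'cx': 322.3208233402652, 'cy': 234.88469034168133, 'R': array([[ 0.19607062,  0.98049893, -0.01334777],
       [ 0.77700603, -0.16365288, -0.60784814],
       [-0.59817885,  0.10880986, -0.79394111]]), 't': array([-0.15835903, -0.29895713,  1.54257391])}
top {'fx': 525.5492801854881, 'fy': 525.5492801854881, 'cx': 322.9729993321465, 'cy': 234.21638625308856, 'R': array([[ 0.02476587, -0.99969261, -0.00116003],
       [-0.99766475, -0.02464171, -0.06370108],
       [ 0.06365291,  0.00273493, -0.99796835]]), 't': array([0.02913837, 0.5444187 , 1.42586349])}
{'t': 0.1, 'q': array([-1.38159593e+00,  1.24424387e-01,  1.65150244e+00,  1.43749436e-06,
        1.36751748e+00, -8.26098012e-02]), 'qvel': array([ 0.00038114, -0.00166645, -0.00202874, -0.00137919,  0.0009567 ,
       -0.00029072]), 'joint_torque': array([ 7.86883520e-04, -4.18878400e+01, -3.61095393e+01,  7.76335923e-02,
        4.61604819e-02, -6.87975876e-05]), 'tcp_pos': array([ 0.17436756, -0.62558243,  0.2135407 ]), 'tcp_rot': array([ 9.90778703e-01,  1.35486915e-01, -4.86160664e-05, -9.24550171e-04]), 'ft_force': array([-0.30812331,  0.17761576,  0.08421175]), 'ft_torque': array([0.01527384, 0.00125235, 0.0752092 ]), 'opening': 0.09473182941542518} -0.0188
```

View pics/scene0.png

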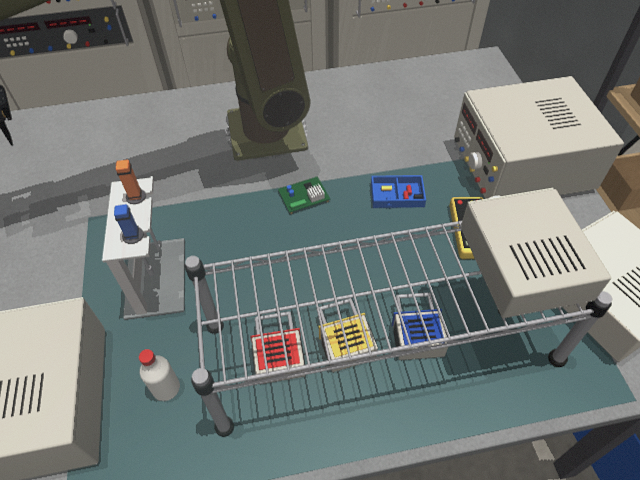

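View pics/top0.png

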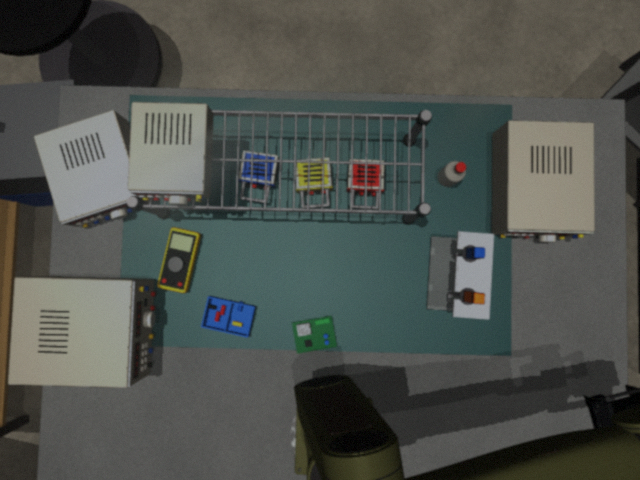

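```bash
cat > h.py <<'E'
import numpy as np,cv2
from plant import monitor,cams,r
P={n:cams.camera_params(n) for n in("scene","top")}
def ray(n,u,v):
    p=P[n];R=np.array(p["R"]);t=np.array(p["t"])
    d=R.T@np.array([(u-p["cx"])/p["fx"],(v-p["cy"])/p["fy"],1.]);return -R.T@t,d/np.linalg.norm(d)
def onz(n,u,v,z):
    c,d=ray(n,u,v);return c+d*(z-c[2])/d[2]
def proj(n,X):
    p=P[n];c=np.array(p["R"])@np.array(X)+p["t"];return np.array([p["fx"]*c[0]/c[2]+p["cx"],p["fy"]*c[1]/c[2]+p["cy"]])
def tri(a,b):
    c1,d1=ray("scene",*a);c2,d2=ray("top",*b)
    A=np.stack([d1,-d2],1);s=np.linalg.lstsq(A,c2-c1,rcond=None)[0]
    p,q=c1+d1*s[0],c2+d2*s[1];return (p+q)/2,np.linalg.norm(p-q)
def crop(im,x0,x1,y0,y1,k,f):
    cv2.imwrite(f,cv2.resize(im[y0:y1,x0:x1],None,fx=k,fy=k,interpolation=cv2.INTER_CUBIC))
E
python3 - <<'E'
from h import *
s=cv2.imread("pics/scene0.png");t=cv2.imread("pics/top0.png")
crop(s,90,250,145,265,5,"pics/c1.png");crop(t,420,500,225,325,6,"pics/c2.png")
crop(s,180,340,290,390,5,"pics/c3.png");crop(t,290,440,100,220,5,"pics/c4.png")
E
```

```text
(no output)
```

View pics/c1.png

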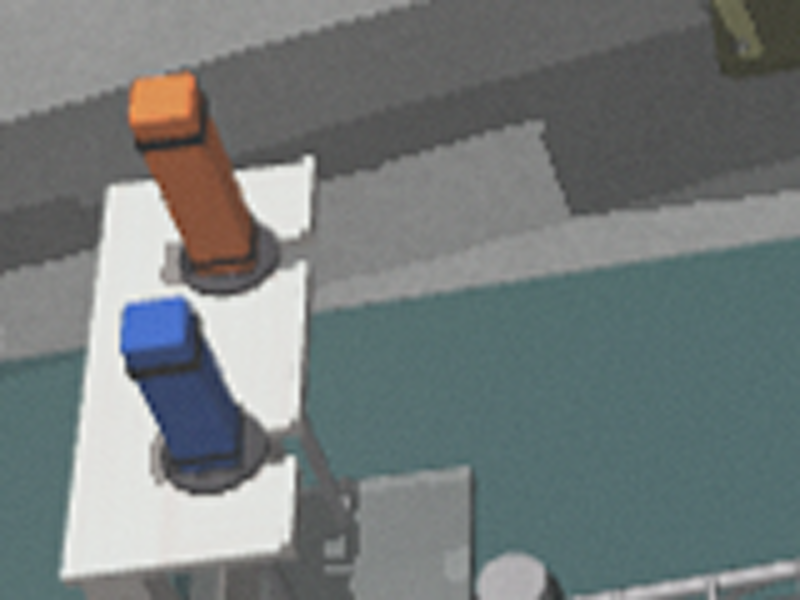

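View pics/c2.png

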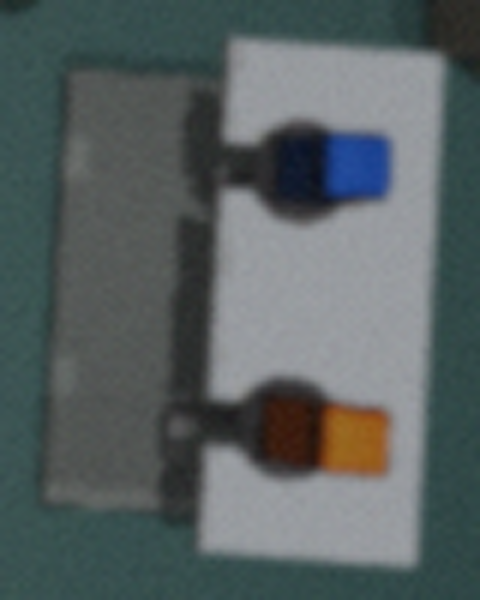

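View pics/c3.png

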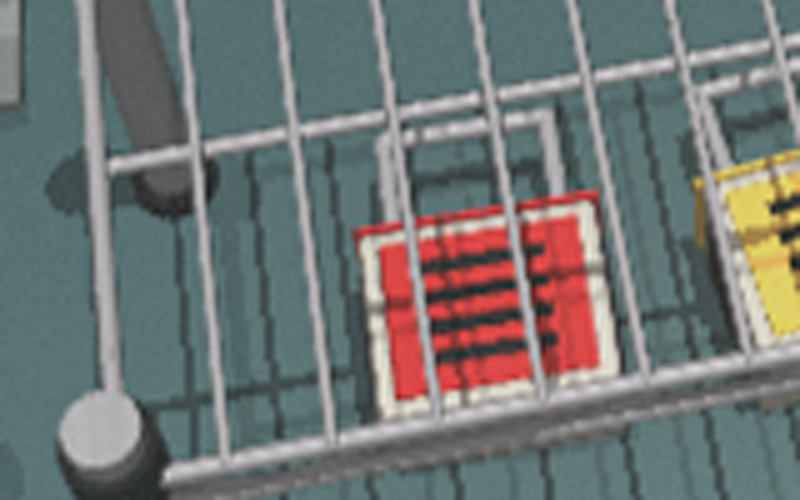

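View pics/c4.png

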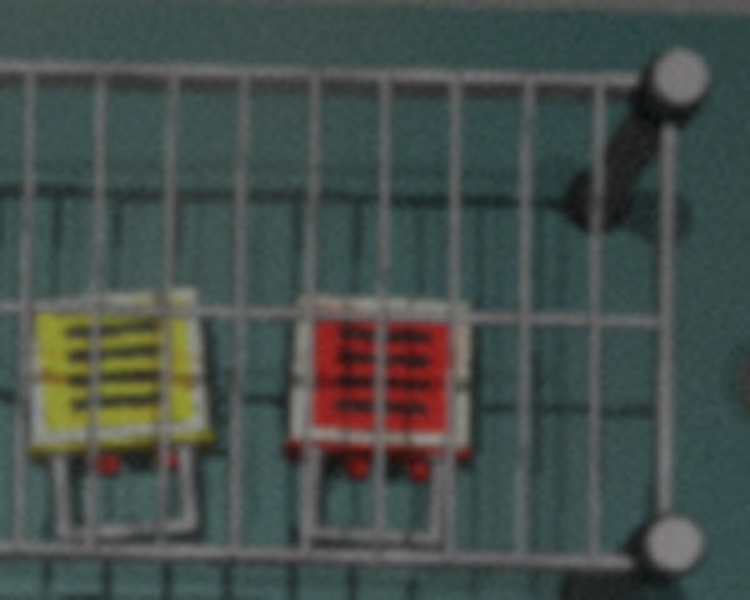

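```bash
python3 - <<'E'
from h import *
np.set_printoptions(precision=4,suppress=True)
s=cv2.imread("pics/scene0.png");t=cv2.imread("pics/top0.png")
f=lambda o,k,L:[(o[0]+x/k-.4,o[1]+y/k-.4) for x,y in L]
sc=f((90,145),5,[(133,85),(193,73),(201,122),(140,137)])
tc=f((420,225),6,[(324,405),(389,410),(387,474),(321,470)])
for n,c in(("scene",sc),("top",tc)):
    w=np.array([onz(n,*p,.316) for p in c]);print("handle top",n,w.mean(0),"\n",np.diff(w,axis=0))
print("tri",tri(np.mean(sc,0),np.mean(tc,0)))
print("spot",tri(f((90,145),5,[(340,548)])[0],f((420,225),6,[(181,426)])[0]))
print("collar top",onz("top",*f((420,225),6,[(288,427)])[0],.224),onz("scene",*f((90,145),5,[(229,253)])[0],.224))
# plate corners z .222
for n,c in(("scene",f((90,145),5,[(107,186),(313,157),(292,555),(63,578)])),("top",f((420,225),6,[(228,38),(446,52),(418,567),(198,552)]))):
    print("plate",n,[onz(n,*p,.222) for p in c])
    print("plate base",)
print("slots top",[onz("top",*p,.222) for p in f((420,225),6,[(222,166),(205,424)])])
# red
for n,b,fp in(("scene",f((180,290),5,[(378,138),(553,114)]),f((180,290),5,[(357,234),(598,196)])),("top",f((290,100),5,[(305,540),(443,538)]),f((290,100),5,[(288,452),(470,454)]))):
    B=np.array([onz(n,*p,.046) for p in b]);F=np.array([onz(n,*p,.056) for p in fp])
    for q in(B,F):
        d=q[1]-q[0];print(n,q.mean(0),"len",np.linalg.norm(d),"ang",np.degrees(np.arctan2(d[0],-d[1])),'\n',q)
# shelf front wire
print("posts top",[onz("top",*f((290,100),5,[p])[0],.219) for p in[(672,545),(0,543)]])
print("wire scene",[onz("scene",*f((180,290),5,[p])[0],.219) for p in[(110,165),(800,42)]])
E
```

```text
handle top scene [ 0.4013 -0.2968  0.316 ] 
 [[-0.0018  0.0222  0.    ]
 [ 0.0271  0.0034  0.    ]
 [ 0.0032 -0.0222  0.    ]]
handle top top [ 0.3951 -0.298   0.316 ] 
 [[-0.0012 -0.0234 -0.    ]
 [-0.0229  0.0006  0.    ]
 [ 0.0008  0.0237  0.    ]]
tri (array([ 0.3948, -0.2993,  0.31  ]), np.float64(0.0010463770851469707))
spot (array([ 0.3841, -0.3095,  0.0078]), np.float64(0.0003699234460369323))
collar top [ 0.3948 -0.299   0.224 ] [ 0.3935 -0.2998  0.224 ]
plate scene [array([ 0.3431, -0.3505,  0.222 ]), array([ 0.3441, -0.2664,  0.222 ]), array([ 0.5499, -0.2758,  0.222 ]), array([ 0.543 , -0.3592,  0.222 ])]
plate base
plate top [array([ 0.5461, -0.2749,  0.222 ]), array([ 0.5427, -0.3605,  0.222 ]), array([ 0.3418, -0.3504,  0.222 ]), array([ 0.3455, -0.2649,  0.222 ])]
plate base
slots top [array([ 0.4957, -0.273 ,  0.222 ]), array([ 0.395 , -0.2672,  0.222 ])]
scene [ 0.6205 -0.0671  0.046 ] len 0.07307149649952943 ang 177.16149543973964 
 [[ 0.6187 -0.1036  0.046 ]
 [ 0.6223 -0.0306  0.046 ]]
scene [ 0.6674 -0.068   0.056 ] len 0.09764473360870415 ang 178.28519887968423 
 [[ 0.6659 -0.1168  0.056 ]
 [ 0.6689 -0.0192  0.056 ]]
top [ 0.617  -0.0675  0.046 ] len 0.07452973155972496 ang 2.2462069847798234 
 [[ 0.6155 -0.0303  0.046 ]
 [ 0.6185 -0.1047  0.046 ]]
top [ 0.6623 -0.0685  0.056 ] len 0.09778432865225516 ang 0.7748992738925041 
 [[ 0.6617 -0.0196  0.056 ]
 [ 0.663  -0.1174  0.056 ]]
posts top [array([ 0.5974, -0.1957,  0.219 ]), array([0.5905, 0.1226, 0.219 ])]
wire scene [array([ 0.7091, -0.1872,  0.219 ]), array([0.7097, 0.0535, 0.219 ])]
```

```bash
python3 - <<'E'
from h import *
np.set_printoptions(precision=4,suppress=True)
for n in("scene","top"):
    im=cv2.resize(cv2.imread(f"pics/{n}0.png"),None,fx=4,fy=4,interpolation=cv2.INTER_CUBIC)
    h=cv2.cvtColor(im,cv2.COLOR_BGR2HSV)
    m=((h[...,0]>5)&(h[...,0]<22)&(h[...,1]>130)&(h[...,2]>(195 if n=="scene" else 130))).astype(np.uint8)
    roi=np.zeros_like(m);roi[(150*4):(200*4),(105*4):(150*4)]=1
    if n=="top": roi[:]=0;roi[285*4:310*4,455*4:492*4]=1
    m*=roi
    c=max(cv2.findContours(m,cv2.RETR_EXTERNAL,cv2.CHAIN_APPROX_NONE)[0],key=cv2.contourArea)
    w=np.array([onz(n,p[0][0]/4-.375,p[0][1]/4-.375,.316)[:2] for p in c])
    print(n,cv2.contourArea(c),cv2.minAreaRect((w*1000).astype(np.float32)))
E
```

```text
scene 1456.0 ((397.9194030761719, -298.85504150390625), (22.41077995300293, 22.645244598388672), 86.83114624023438)
top 1413.5 ((395.00653076171875, -298.42242431640625), (20.59572410583496, 21.987821578979492), 87.62725830078125)
```

play_rows --motion '[{"delta_pos":[0,0,-0.2],"delta_rot":[0,0,0.034]},{"delta_pos":[0,0,-0.2],"delta_rot":[0,0,0.034]},{"delta_pos":[0,0,-0.2],"delta_rot":[0,0,0.034]},{"delta_pos":[0,0,-0.2],"delta_rot":[0,0,0]},{"delta_pos":[0,0,-0.2],"delta_rot":[0,0,0]},{"delta_pos":[0,0,0],"delta_rot":[0,0,0]}]' --hand 1 --newtons 40

```text
t: 0.6
tcp_pos: [0.1748, -0.6279, 0.4257]
tcp_rot: [1.0, -0.024, 0.002, 0.008]
ft_force: [-0.2, -0.0, 2.0]
opening: 0.095
```

play_rows --motion '[{"delta_pos":[0.1,-0.17,0],"delta_rot":[0,0,0]},{"delta_pos":[0.1,-0.17,0],"delta_rot":[0,0,0]},{"delta_pos":[0.1,-0.17,0],"delta_rot":[0,0,0]},{"delta_pos":[0.1,-0.17,0],"delta_rot":[0,0,0]},{"delta_pos":[0.1,-0.17,0],"delta_rot":[0,0,0]},{"delta_pos":[0.1,-0.17,0],"delta_rot":[0,0,0]},{"delta_pos":[0.1,-0.17,0],"delta_rot":[0,0,0]},{"delta_pos":[0.1,-0.17,0],"delta_rot":[0,0,0]},{"delta_pos":[0.1,-0.17,0],"delta_rot":[0,0,0]},{"delta_pos":[0.1,-0.17,0],"delta_rot":[0,0,0]},{"delta_pos":[0,0,0],"delta_rot":[0,0,0]}]'

```text
t: 1.52
tcp_pos: [0.3934, -0.2914, 0.4145]
tcp_rot: [1.0, -0.02, 0.001, -0.001]
ft_force: [-0.1, -0.3, 0.8]
opening: 0.0953
```

```bash
python3 - <<'E'
from h import *
s=monitor.sense();print({k:np.round(v,4).tolist() for k,v in s.items()})
E
```

```text
{'t': 1.5167, 'q': [-0.7488, -0.2824, 1.7044, 0.0026, 1.7198, 0.8634], 'qvel': [-0.0865, 0.0192, -0.0133, -0.0743, -0.0175, -0.0867], 'joint_torque': [1.5678, -24.2145, -36.7543, 0.3679, 0.009, 0.4764], 'tcp_pos': [0.3934, -0.2914, 0.4145], 'tcp_rot': [0.9998, -0.0205, 0.0008, -0.001], 'ft_force': [-0.0638, -0.2887, 0.7816], 'ft_torque': [0.0388, 0.0406, -0.0129], 'opening': 0.0953}
```

play_rows --motion '[{"delta_pos":[0,0,0],"delta_rot":[0,-0.03,0]},{"delta_pos":[0,0,0],"delta_rot":[0,-0.03,0]},{"delta_pos":[0,0,0],"delta_rot":[0,-0.03,0]},{"delta_pos":[0,0,0],"delta_rot":[0,-0.03,0]},{"delta_pos":[0,0,0],"delta_rot":[0,0,0]},{"delta_pos":[0,0,0],"delta_rot":[0,0,0]}]'

```text
t: 2.02
tcp_pos: [0.3912, -0.2965, 0.4128]
tcp_rot: [0.982, -0.023, -0.188, -0.005]
ft_force: [-0.0, -0.9, -1.0]
opening: 0.0954
```

```bash
python3 - <<'E'
from h import *
s=monitor.sense();print({k:np.round(v,4).tolist() for k,v in s.items()})
from scipy.spatial.transform import Rotation as R
print(R.from_quat(s['tcp_rot']).as_matrix().round(4))
E
```

```text
{'t': 2.0167, 'q': [-0.6366, -0.0743, 1.5599, -0.2225, 1.9673, 0.9278], 'qvel': [-0.0165, -0.0451, -0.0011, 0.003, 0.0006, 0.0006], 'joint_torque': [0.5186, -31.7941, -36.4039, -0.5651, 0.8753, -0.0071], 'tcp_pos': [0.3912, -0.2965, 0.4128], 'tcp_rot': [0.9819, -0.0233, -0.1879, -0.0055], 'ft_force': [-0.0402, -0.8681, -1.0448], 'ft_torque': [0.0606, -0.2269, 0.0199], 'opening': 0.0954}
[[ 0.9283 -0.0479 -0.3688]
 [-0.0437 -0.9989  0.0196]
 [-0.3693 -0.002  -0.9293]]
```

```bash
cat > kin.py <<'E'
import numpy as np
from scipy.spatial.transform import Rotation as R
from scipy.optimize import least_squares
D=[([-1.38159593,.124424387,1.65150244,0,1.36751748,-.0826098],[.17436756,-.62558243,.2135407],[.990778703,.135486915,0,-.00092]),
([-0.7488,-0.2824,1.7044,0.0026,1.7198,0.8634],[0.3934,-0.2914,0.4145],[0.9998,-0.0205,0.0008,-0.001]),
([-0.6366,-0.0743,1.5599,-0.2225,1.9673,0.9278],[0.3912,-0.2965,0.4128],[0.9819,-0.0233,-0.1879,-0.0055])]
ry=lambda a:R.from_euler('y',a);rz=lambda a:R.from_euler('z',a)
def fk(q,p):
    a,b,h,L1,e,L2,L3=p
    R1=rz(q[0]);R2=R1*ry(q[1]);R3=R2*ry(q[2]);R4=R3*rz(q[3]);R5=R4*ry(q[4]);R6=R5*rz(q[5])
    x=R1.apply([a,b,h])+R2.apply([0,0,L1])+R3.apply([e,0,L2])+R5.apply([0,0,L3])
    return x,R6
def fit(D):
    f=lambda p:np.concatenate([(fk(q,p)[0]-x)*1000 for q,x,_ in D]+[(np.array(p)-[0,.05,.2,.4,0,.4,.25])*1.])
    return least_squares(f,[0,.05,.2,.4,0,.4,.25])
LO=np.array([-2.61,-1.02,.03,-1.35,.32,-2.91]);HI=np.array([2.61,2.33,2.71,4.49,2.68,2.91])
def ik(x,Rm,q0,p):
    f=lambda q:np.concatenate([(fk(q,p)[0]-x)*5,(fk(q,p)[1].inv()*Rm).as_rotvec()])
    s=least_squares(f,np.clip(q0,LO+.01,HI-.01),bounds=(LO,HI));return s.x,np.linalg.norm(s.fun)
E
python3 - <<'E'
from kin import *
s=fit(D);print(s.x.round(4),s.cost)
for q,x,o in D:
    xx,rr=fk(q,s.x);print((xx-x).round(4),(rr.inv()*R.from_quat(o)).as_rotvec().round(3))
E
```

```text
[-0.      0.0536  0.2233  0.452   0.0421  0.6131  0.2922] 0.026196369663341556
[0. 0. 0.] [-0.     0.     1.571]
[-0. -0.  0.] [-0.    -0.     1.571]
[-0. -0. -0.] [-0.     0.     1.571]
```

```bash
cat >> kin.py <<'E'
p0=fit(D).x
def pose(B,phi,yaw=0,al=np.radians(21.7),g=.229):
    "tool bend position B, phi below horizontal -> TCP pose (grip frame)"
    Y=rz(yaw);u=Y.apply([-np.cos(phi),0,np.sin(phi)]);psi=np.pi/2-phi-al
    z=Y.apply([np.sin(psi),0,-np.cos(psi)]);y=Y.apply([0,-1,0]);x=np.cross(y,z)
    return np.array(B)+g*u+.0188*z, R.from_matrix(np.stack([x,y,z],1))
def ikp(B,phi,q0,**k):
    x,Rm=pose(B,phi,**k);return ik(x,Rm*rz(-np.pi/2),q0,p0)+(x,)
E
python3 - <<'E'
from kin import *
np.set_printoptions(precision=3,suppress=True)
q=D[2][0]
for al in (0,22,40):
  for phi in(35,45,55,65):
    for bx in(.65,.62,.53,.43):
        z=.09 if bx>.64 else .045
        q,e,x=ikp([bx,-.067,z],np.radians(phi),D[2][0],al=np.radians(al));print(al,phi,bx,q,round(e,4),x)
E
```

```text
0 35 0.65 [-0.492 -0.927  2.62   0.677  0.666  0.709] 0.0 [ 0.478 -0.067  0.211]
0 35 0.62 [-0.553 -1.001  2.71   0.715  0.714  0.637] 0.033 [ 0.448 -0.067  0.166]
0 35 0.53 [-0.979 -1.02   2.71   0.886  1.247  0.277] 0.2911 [ 0.358 -0.067  0.166]
0 35 0.43 [-1.537 -1.02   2.71   0.856  1.821 -0.087] 0.4423 [ 0.258 -0.067  0.166]
0 45 0.65 [-0.402 -0.747  2.429  0.413  0.76   0.971] 0.0 [ 0.501 -0.067  0.239]
0 45 0.62 [-0.445 -0.829  2.542  0.464  0.75   0.895] 0.0 [ 0.471 -0.067  0.194]
0 45 0.53 [-0.644 -1.02   2.591  0.511  1.083  0.771] 0.1538 [ 0.381 -0.067  0.194]
0 45 0.43 [-1.16  -1.02   2.597  0.699  1.601  0.3  ] 0.3944 [ 0.281 -0.067  0.194]
0 55 0.65 [-0.329 -0.564  2.236  0.239  0.899  1.147] 0.0 [ 0.529 -0.067  0.262]
0 55 0.62 [-0.358 -0.629  2.348  0.269  0.86   1.096] 0.0 [ 0.499 -0.067  0.217]
0 55 0.53 [-0.486 -0.954  2.502  0.312  1.06   1.007] 0.0 [ 0.409 -0.067  0.217]
0 55 0.43 [-0.714 -1.02   2.489  0.372  1.404  0.813] 0.2369 [ 0.309 -0.067  0.217]
0 65 0.65 [-0.273 -0.379  2.041  0.131  1.061  1.258] 0.0 [ 0.561 -0.067  0.281]
0 65 0.62 [-0.293 -0.435  2.15
[... 2151 characters left out ...]
4   1.549  1.09 ] 0.0 [ 0.27  -0.067  0.188]
40 55 0.65 [-0.221 -0.13   1.831 -0.019  1.525  1.351] 0.0 [ 0.517 -0.067  0.259]
40 55 0.62 [-0.234 -0.174  1.946 -0.02   1.455  1.34 ] 0.0 [ 0.487 -0.067  0.214]
40 55 0.53 [-0.283 -0.398  2.122 -0.024  1.502  1.291] 0.0 [ 0.397 -0.067  0.214]
40 55 0.43 [-0.368 -0.684  2.298 -0.031  1.609  1.203] 0.0 [ 0.297 -0.067  0.214]
40 65 0.65 [-0.192  0.047  1.64  -0.05   1.711  1.378] 0.0 [ 0.548 -0.067  0.279]
40 65 0.62 [-0.202  0.004  1.76  -0.052  1.635  1.372] 0.0 [ 0.518 -0.067  0.234]
40 65 0.53 [-0.238 -0.202  1.95  -0.061  1.648  1.336] 0.0 [ 0.428 -0.067  0.234]
40 65 0.43 [-0.296 -0.454  2.141 -0.076  1.705  1.274] 0.0 [ 0.328 -0.067  0.234]
```

```bash
python3 - <<'E'
from h import *
a=cams.camera("scene");b=cams.camera("top")
crop(a,60,260,60,260,3,"pics/s1.png");crop(b,380,540,220,370,4,"pics/t1.png")
E
```

```text
(no output)
```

View pics/s1.png

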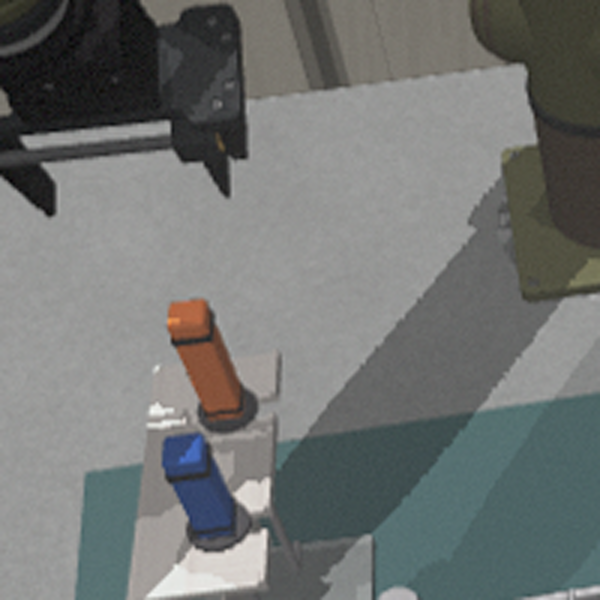

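View pics/t1.png

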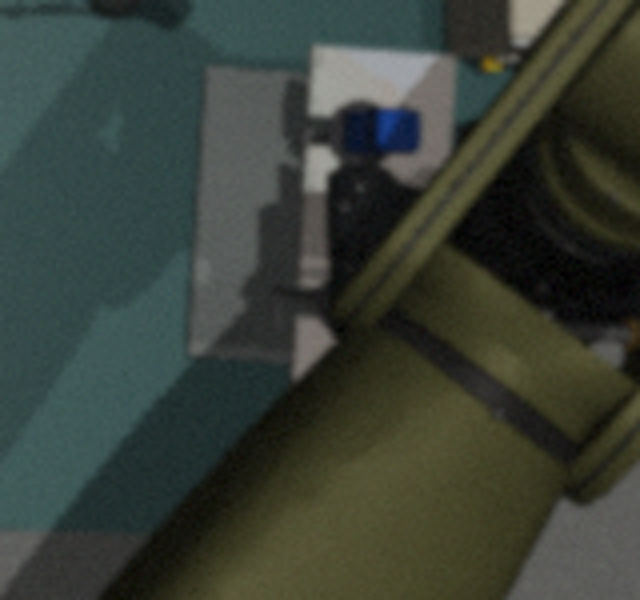

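play_rows --motion '[{"delta_pos":[0.045,0.001,0.121],"delta_rot":[0,0,0]},{"delta_pos":[0.045,0.001,0.121],"delta_rot":[0,0,0]},{"delta_pos":[0.045,0.001,0.121],"delta_rot":[0,0,0]},{"delta_pos":[0.045,0.001,0.121],"delta_rot":[0,0,0]},{"delta_pos":[0.045,0.001,0.121],"delta_rot":[0,0,0]},{"delta_pos":[0.045,0.001,0.121],"delta_rot":[0,0,0]},{"delta_pos":[0,0,0],"delta_rot":[0,0,0]},{"delta_pos":[0,0,0],"delta_rot":[0,0,0]}]'

```text
t: 2.78
tcp_pos: [0.3863, -0.2972, 0.2597]
tcp_rot: [0.982, -0.024, -0.188, -0.005]
ft_force: [0.6, 0.1, 0.3]
opening: 0.095
```

```bash
python3 - <<'E'
from h import *
a=cams.camera("scene")
crop(a,60,260,60,260,4,"pics/s2.png")
from scipy.spatial.transform import Rotation as R
s=monitor.sense();M=R.from_quat(s['tcp_rot']).as_matrix();print(s['tcp_pos'],s['ft_force'],s['q'],'grasp',s['tcp_pos']-.0188*M[:,2],M[:,1])
E
```

```text
[ 0.38723287 -0.29775048  0.26138969] [-0.56147612  0.03414401  0.41802789] [-0.64231223 -0.04627796  1.78097753 -0.20929801  1.71871954  0.97998349] grasp [ 0.39411261 -0.29807247  0.2788827 ] [-0.04956921 -0.99877007  0.00111095]
```

View pics/s2.png

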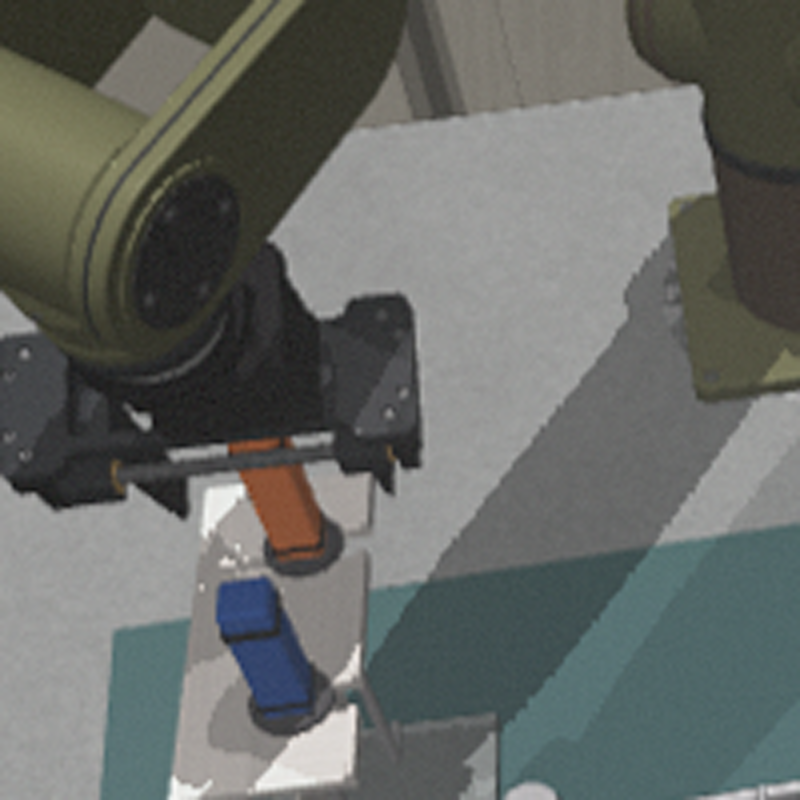

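play_rows --motion '[{"delta_pos":[0,0,0],"delta_rot":[0,0,0]},{"delta_pos":[0,0,0],"delta_rot":[0,0,0]},{"delta_pos":[0,0,0],"delta_rot":[0,0,0]},{"delta_pos":[0,0,0],"delta_rot":[0,0,0]},{"delta_pos":[0,0,0],"delta_rot":[0,0,0]},{"delta_pos":[0,0,0],"delta_rot":[0,0,0]},{"delta_pos":[0,0,0],"delta_rot":[0,0,0]},{"delta_pos":[0,0,0],"delta_rot":[0,0,0]}]' --hand 0 --newtons 60

```text
t: 3.5
tcp_pos: [0.3875, -0.2973, 0.2597]
tcp_rot: [0.982, -0.024, -0.187, -0.005]
ft_force: [0.3, -0.2, 0.2]
opening: 0.0472
```

play_rows --motion '[{"delta_pos":[0,0,0],"delta_rot":[0,0,0]},{"delta_pos":[0,0,0],"delta_rot":[0,0,0]},{"delta_pos":[0,0,0],"delta_rot":[0,0,0]},{"delta_pos":[0,0,0],"delta_rot":[0,0,0]},{"delta_pos":[0,0,0],"delta_rot":[0,0,0]},{"delta_pos":[0,0,0],"delta_rot":[0,0,0]}]'

```text
t: 4.0
tcp_pos: [0.3875, -0.2973, 0.2596]
tcp_rot: [0.982, -0.024, -0.187, -0.005]
ft_force: [-0.1, 0.3, -1.1]
opening: 0.0236
```

play_rows --motion '[{"delta_pos":[-0.013,0,-0.033],"delta_rot":[0,0,0]},{"delta_pos":[-0.013,0,-0.033],"delta_rot":[0,0,0]},{"delta_pos":[-0.005,0,-0.012],"delta_rot":[0,0,0]},{"delta_pos":[0,0,0],"delta_rot":[0,0,0]}]'

```text
t: 4.33
tcp_pos: [0.388, -0.2977, 0.2781]
tcp_rot: [0.982, -0.024, -0.186, -0.004]
ft_force: [0.9, 0.0, -2.0]
opening: 0.0236
```

play_rows --motion '[{"delta_pos":[0,-0.05,0],"delta_rot":[0,0,0]},{"delta_pos":[0,-0.1,0],"delta_rot":[0,0,0]},{"delta_pos":[0,-0.1,0],"delta_rot":[0,0,0]},{"delta_pos":[0,-0.1,0],"delta_rot":[0,0,0]},{"delta_pos":[0,0,0],"delta_rot":[0,0,0]}]'

```text
t: 4.75
tcp_pos: [0.3908, -0.2244, 0.2763]
tcp_rot: [0.982, -0.022, -0.187, -0.005]
ft_force: [-0.2, -0.4, -0.3]
opening: 0.0237
```

```bash
python3 - <<'E'
from h import *
a=cams.camera("scene")
crop(a,80,280,100,300,4,"pics/s3.png");cv2.imwrite("pics/s3f.png",a)
s=monitor.sense();print(s['tcp_pos'],s['ft_force'],s['q'],s['opening'])
E
```

```text
[ 0.39082991 -0.2258965   0.2764314 ] [-0.45441649 -1.11487437 -1.69509958] [-0.53171774 -0.12262887  1.82775202 -0.17604005  1.77036107  1.07940617] 0.023718255872734052
```

View pics/s3.png

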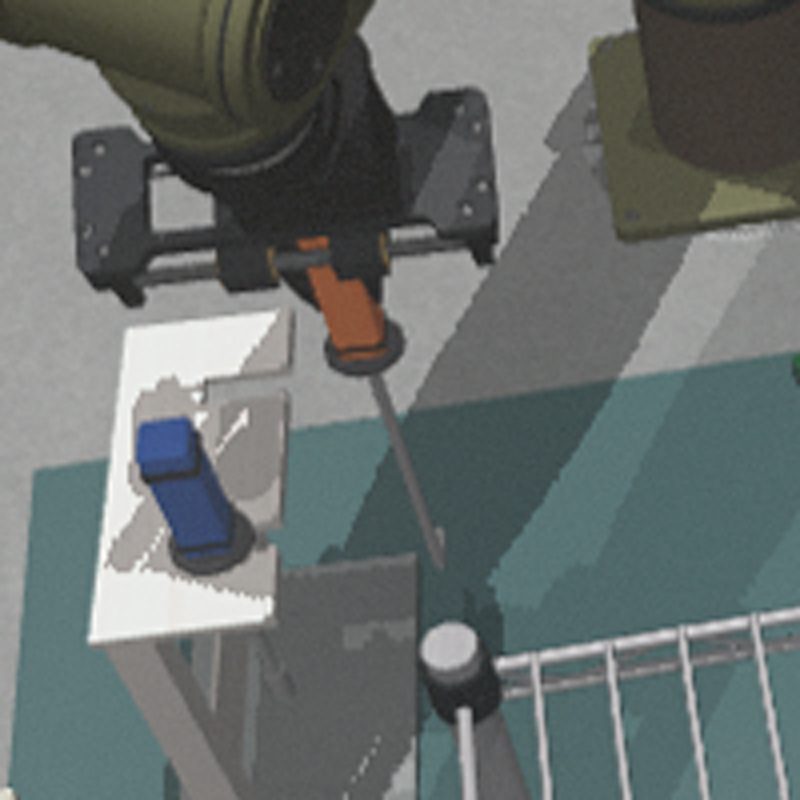

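play_rows --motion '[{"delta_pos":[0,-0.16,0],"delta_rot":[0,0,0]},{"delta_pos":[0,-0.16,0],"delta_rot":[0,0,0]},{"delta_pos":[0,-0.16,0],"delta_rot":[0,0,0]},{"delta_pos":[0,-0.16,0],"delta_rot":[0,0,0]},{"delta_pos":[0,-0.15,0],"delta_rot":[0,0,0]},{"delta_pos":[0,0,0],"delta_rot":[0,0.037,0]},{"delta_pos":[0,0,0],"delta_rot":[0,0.037,0]},{"delta_pos":[0,0,0],"delta_rot":[0,0.037,0]},{"delta_pos":[0,0,0],"delta_rot":[0,0.037,0]},{"delta_pos":[0,0,0],"delta_rot":[0,0.037,0]},{"delta_pos":[0,0,0],"delta_rot":[0,0.037,0]},{"delta_pos":[0,0,0],"delta_rot":[0,0,0]},{"delta_pos":[0,0,0],"delta_rot":[0,0,0]}]'

```text
t: 5.88
tcp_pos: [0.3974, -0.07, 0.2765]
tcp_rot: [0.987, -0.025, 0.159, 0.004]
ft_force: [0.3, 0.5, -1.3]
opening: 0.0235
```

```bash
cat >> h.py <<'E'
from scipy.spatial.transform import Rotation as R
Rh=R.from_quat([0.982,-0.024,-0.187,-0.005]);xh=np.array([.3875,-.2973,.2596])
Yt=R.from_euler('z',-.05)
# tool (hook) frame in gripper frame, from hanging pose
Tg_R=Rh.inv()*Yt; Tg_p=Rh.inv().apply(np.array([.3945,-.2983,.271])-xh)  # hook_grip in gripper frame
def hook(s=None):
    s=s or monitor.sense();Rg=R.from_quat(s['tcp_rot']);Rt=Rg*Tg_R;c=s['tcp_pos']+Rg.apply(Tg_p)
    b=c+Rt.apply([0,0,-.229]);f=b+Rt.apply([-.022,0,0]);ax=Rt.apply([0,0,-1])
    return c,b,f,np.degrees(np.arcsin(-ax[2])),np.degrees(np.arctan2(ax[1],ax[0])),Rg
def share(dw,s=None):
    s=s or monitor.sense();return R.from_quat(s['tcp_rot']).inv().apply(dw)/.2
E
python3 - <<'E'
from h import *
np.set_printoptions(precision=4,suppress=True)
a=cams.camera("scene");b=cams.camera("top");cv2.imwrite("pics/s4.png",a);cv2.imwrite("pics/t4.png",b)
crop(a,180,380,200,350,4,"pics/s4c.png")
s=monitor.sense();print(s['tcp_pos'],s['ft_force'],s['q'],s['opening'])
c,bb,f,ph,az,_=hook();print(c,bb,f,ph,az,"proj bend",proj("scene",bb),proj("scene",f),proj("top",bb))
E
```

```text
[ 0.3988 -0.07    0.277 ] [ 0.5443  0.6366 -0.8168] [-0.381  -0.7394  2.2461  0.105   1.3338  1.2297] 0.023652452532350366
[ 0.3969 -0.0705  0.2902] [ 0.5434 -0.078   0.1144] [ 0.5265 -0.0771  0.1003] 50.175768038646 -2.9062208667458984 proj bend [259.4004 267.1247] [259.4912 264.2907] [369.9811 233.0184]
```

View pics/s4c.png

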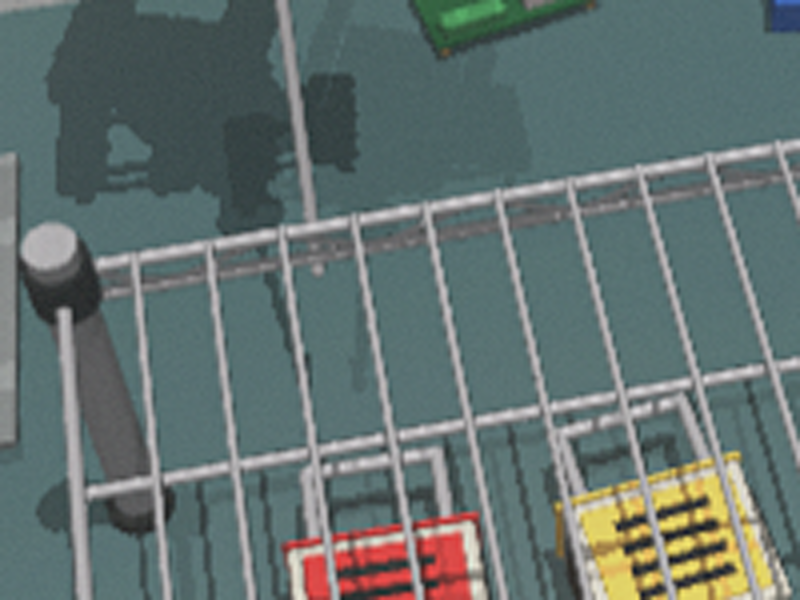

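View pics/t4.png

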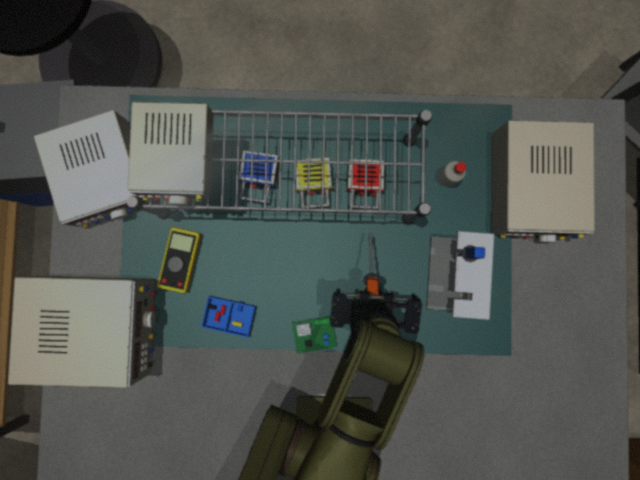

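play_rows --motion '[{"delta_pos":[0,0,0],"delta_rot":[0,0.022,0]},{"delta_pos":[0,0,0],"delta_rot":[0,0.022,0]},{"delta_pos":[0,0,0],"delta_rot":[0,0,0]}]'

```text
t: 6.23
tcp_pos: [0.3982, -0.0697, 0.2756]
tcp_rot: [0.974, -0.024, 0.226, 0.005]
ft_force: [0.2, 0.2, -2.3]
opening: 0.0238
```

```bash
python3 - <<'E'
from h import *
np.set_printoptions(precision=4,suppress=True)
c,bb,f,ph,az,Rg=hook();print(c,bb,f,ph,az)
A=np.array([.600,-.068,.088]);B=np.array([.650,-.068,.088]);C=np.array([.650,-.068,.042])
print(share(A-bb),share(B-A),share(C-B), share([-.1,0,0]))
E
```

```text
[ 0.3945 -0.0702  0.2885] [ 0.5637 -0.0786  0.1344] [ 0.5489 -0.0778  0.1181] 42.29616754653676 -2.83668187463347
[ 0.0581 -0.0616  0.2871] [ 0.2242 -0.0122  0.11  ] [-0.1013  0.0002  0.2065] [-0.4483  0.0245 -0.22  ]
```

play_rows --motion '[{"delta_pos":[0.019,-0.02,0.096],"delta_rot":[0,0,0]},{"delta_pos":[0.019,-0.02,0.096],"delta_rot":[0,0,0]},{"delta_pos":[0.019,-0.02,0.096],"delta_rot":[0,0,0]},{"delta_pos":[0.056,-0.003,0.027],"delta_rot":[0,0,0]},{"delta_pos":[0.056,-0.003,0.027],"delta_rot":[0,0,0]},{"delta_pos":[0.056,-0.003,0.027],"delta_rot":[0,0,0]},{"delta_pos":[0.056,-0.003,0.027],"delta_rot":[0,0,0]},{"delta_pos":[0,0,0],"delta_rot":[0,0,0]},{"delta_pos":[0,0,0],"delta_rot":[0,0,0]}]'

```text
t: 6.98
tcp_pos: [0.4853, -0.0591, 0.2297]
tcp_rot: [0.974, -0.023, 0.225, 0.005]
ft_force: [0.1, 0.2, -1.0]
opening: 0.0239
```

```bash
python3 - <<'E'
from h import *
np.set_printoptions(precision=4,suppress=True)
a=cams.camera("scene");b=cams.camera("top")
crop(a,215,335,260,350,6,"pics/s5c.png");crop(b,320,430,150,250,6,"pics/t5c.png")
s=monitor.sense();print(s['tcp_pos'],s['ft_force'],s['q'])
c,bb,f,ph,az,Rg=hook();print(c,bb,f,ph,az,proj("scene",bb),proj("top",bb),proj("scene",f),proj("top",f))
C=np.array([.650,-.068,.042])
print(share(C-bb), share([-.1,0,0]))
E
```

```text
[ 0.4846 -0.0592  0.2299] [-0.2652  0.3302 -1.5043] [-0.2975 -0.5824  2.2621  0.128   1.0218  1.2792]
[ 0.4809 -0.0597  0.2428] [ 0.6501 -0.068   0.0887] [ 0.6353 -0.0673  0.0724] 42.300287906432786 -2.8142917400208214 [272.5446 317.2116] [366.1082 192.9935] [272.5683 314.7236] [365.2252 199.3928]
[-0.1033 -0.0001  0.2095] [-0.4484  0.0241 -0.22  ]
```

View pics/s5c.png

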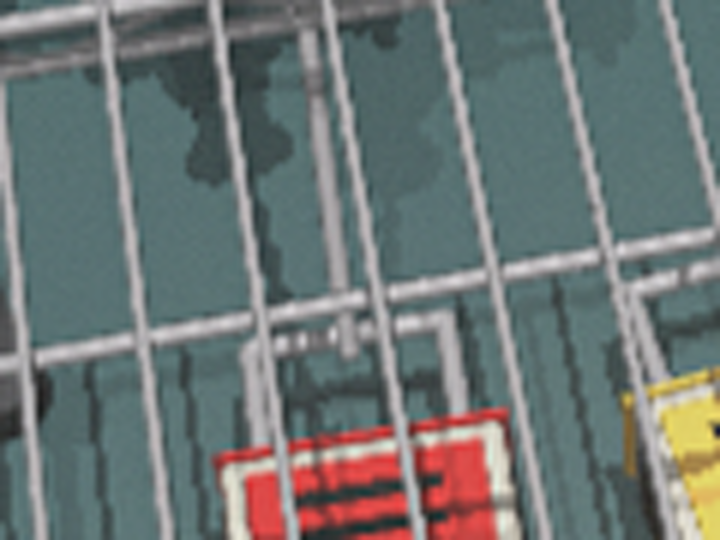

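View pics/t5c.png

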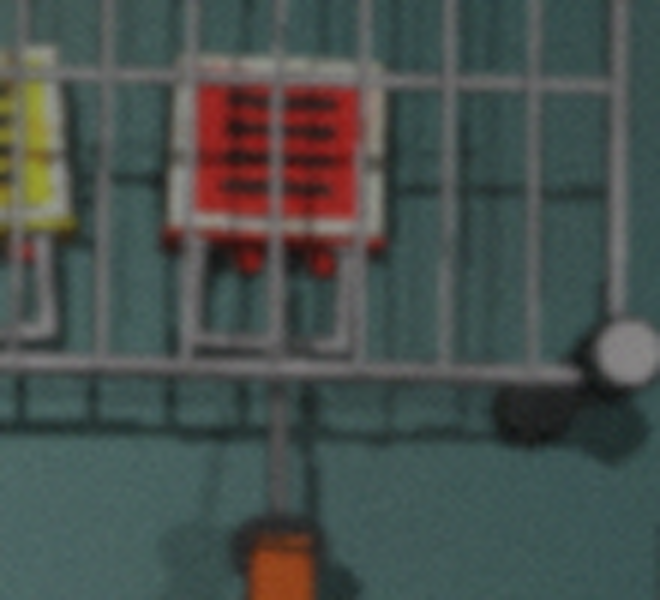

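play_rows --motion '[{"delta_pos":[-0.019,0.0025,0.034],"delta_rot":[0,0,0]},{"delta_pos":[-0.019,0.0025,0.034],"delta_rot":[0,0,0]},{"delta_pos":[-0.019,0.0025,0.034],"delta_rot":[0,0,0]},{"delta_pos":[-0.019,0.0025,0.034],"delta_rot":[0,0,0]},{"delta_pos":[0,0,0],"delta_rot":[0,0,0]}]'

```text
t: 7.5
tcp_pos: [0.4813, -0.061, 0.1961]
tcp_rot: [0.974, -0.024, 0.225, 0.005]
ft_force: [-0.7, 0.3, -2.2]
opening: 0.0236
```

```bash
python3 - <<'E'
from h import *
np.set_printoptions(precision=4,suppress=True)
s=monitor.sense();print(s['tcp_pos'],s['ft_force'],s['ft_torque'])
c,bb,f,ph,az,Rg=hook();print(c,bb,f,ph,az)
a=cams.camera("scene");crop(a,215,335,260,350,6,"pics/s6c.png")
E
```

```text
[ 0.4813 -0.061   0.1961] [-0.7433  0.3166 -2.2358] [0.0724 0.4221 0.0279]
[ 0.4776 -0.0615  0.209 ] [ 0.6465 -0.0698  0.0545] [ 0.6317 -0.0691  0.0383] 42.40505824424378 -2.8189801079622456
```

View pics/s6c.png

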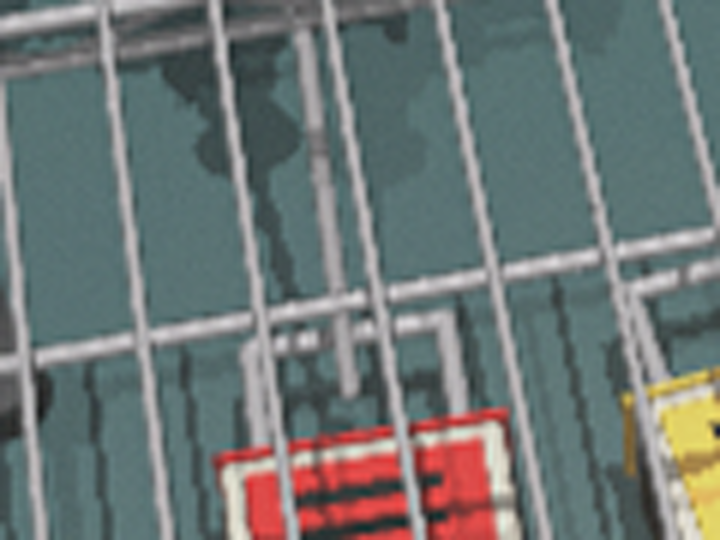

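play_rows --motion '[{"delta_pos":[-0.014,0,0.028],"delta_rot":[0,0,0]},{"delta_pos":[-0.014,0,0.028],"delta_rot":[0,0,0]},{"delta_pos":[0,0,0],"delta_rot":[0,0,0]},{"delta_pos":[-0.036,0.002,-0.018],"delta_rot":[0,0,0]},{"delta_pos":[-0.036,0.002,-0.018],"delta_rot":[0,0,0]},{"delta_pos":[-0.036,0.002,-0.018],"delta_rot":[0,0,0]},{"delta_pos":[-0.036,0.002,-0.018],"delta_rot":[0,0,0]},{"delta_pos":[0,0,0],"delta_rot":[0,0,0]}]'

```text
t: 8.22
tcp_pos: [0.45, -0.0613, 0.1869]
tcp_rot: [0.973, -0.024, 0.227, 0.006]
ft_force: [-0.7, -0.2, -0.7]
opening: 0.0235
```

```bash
python3 - <<'E'
from h import *
np.set_printoptions(precision=4,suppress=True)
s=monitor.sense();print(s['tcp_pos'],s['ft_force'],s['ft_torque'],s['q'])
c,bb,f,ph,az,Rg=hook();print(c,bb,f,ph,az,share([-.1,0,0]))
a=cams.camera("scene");crop(a,215,335,260,350,6,"pics/s7c.png")
E
```

```text
[ 0.45   -0.0613  0.1869] [-0.6636 -0.2229 -0.6903] [0.0542 0.4037 0.0138] [-0.3351 -0.6665  2.3814  0.15    0.9893  1.2299]
[ 0.4462 -0.0618  0.1997] [ 0.6158 -0.0703  0.0461] [ 0.6011 -0.0695  0.0298] 42.141329416568965 -2.875997763173111 [-0.4477  0.0244 -0.2212]
```

View pics/s7c.png

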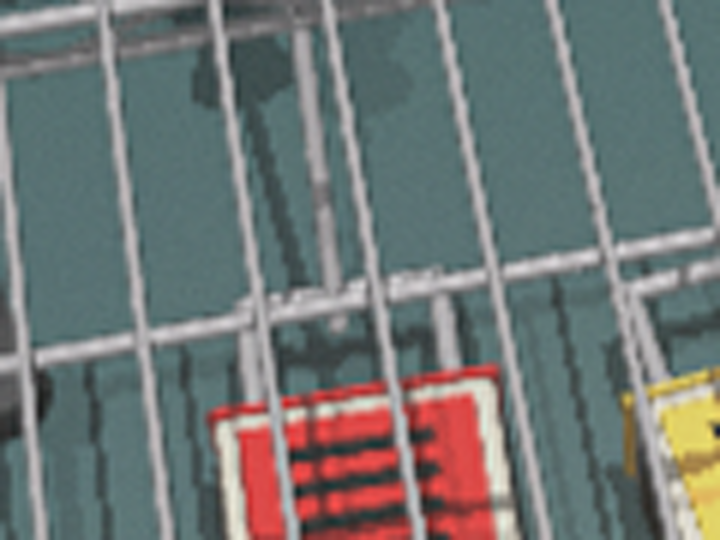

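play_rows --motion '[{"delta_pos":[-0.046,0.0024,-0.021],"delta_rot":[0,0,0]},{"delta_pos":[-0.046,0.0024,-0.021],"delta_rot":[0,0,0]},{"delta_pos":[-0.046,0.0024,-0.021],"delta_rot":[0,0,0]},{"delta_pos":[-0.046,0.0024,-0.021],"delta_rot":[0,0,0]},{"delta_pos":[-0.046,0.0024,-0.021],"delta_rot":[0,0,0]},{"delta_pos":[-0.046,0.0024,-0.021],"delta_rot":[0,0,0]},{"delta_pos":[0,0,0],"delta_rot":[0,0,0]},{"delta_pos":[0,0,0],"delta_rot":[0,0,0]}]'

```text
t: 8.93
tcp_pos: [0.3902, -0.0614, 0.1855]
tcp_rot: [0.973, -0.024, 0.228, 0.006]
ft_force: [0.8, 0.9, -0.9]
opening: 0.0237
```

```bash
python3 - <<'E'
from h import *
np.set_printoptions(precision=4,suppress=True)
s=monitor.sense();print(s['tcp_pos'],s['ft_force'],s['ft_torque'],s['q'])
c,bb,f,ph,az,Rg=hook();print(c,bb,f,ph,az,proj("scene",bb))
a=cams.camera("scene");crop(a,200,340,220,340,5,"pics/s8c.png")
from kin import ikp
import numpy as np
q=s['q']
for phi in(50,55,60,65):
  for bx in(.555,.5,.45):
    print(phi,bx,*ikp([bx,-.073,.046],np.radians(phi),q,g=.235,al=np.radians(21.7))[:2])
E
```

```text
[ 0.3902 -0.0614  0.1855] [ 0.7645  0.8904 -0.9093] [-0.0049  0.3584  0.0261] [-0.4102 -0.886   2.4888  0.1754  1.1111  1.1658]
[ 0.3864 -0.0619  0.1984] [ 0.5561 -0.0705  0.0449] [ 0.5414 -0.0698  0.0286] 42.095362339031695 -2.9026916955536097 [267.006  289.4517]
50 0.555 [-0.3906 -0.686   2.3311  0.1285  1.2025  1.1517] 2.8733756555690247e-10
50 0.5 [-0.4683 -0.8723  2.4208  0.1473  1.3089  1.0847] 1.8520859335684435e-14
50 0.45 [-0.561  -1.02    2.4771  0.1648  1.4362  1.0068] 0.028169213627256304
55 0.555 [-0.349  -0.5753  2.2377  0.0827  1.2616  1.2052] 2.8217424995204395e-15
55 0.5 [-0.4102 -0.7437  2.3298  0.0943  1.3431  1.1491] 2.2306102365641265e-09
55 0.45 [-0.4872 -0.9119  2.4068  0.1088  1.4415  1.0807] 1.477934580330982e-11
60 0.555 [-0.3142 -0.4685  2.1451  0.046   1.3274  1.2485] 6.311955387737152e-13
60 0.5 [-0.3631 -0.6235  2.2403  0.0522  1.3895  1.2017] 1.652572754070427e-14
60 0.45 [-0.4226 -0.7766  2.3207  0.0596  1.4654  1.1458] 1.779539927423641e-09
65 0.555 [-0.2849 -0.3646  2.053   0.0164  1.398   1.2835] 3.9779309204036266e-11
65 0.5 [-0.3247 -0.5092  2.152   0.0185  1.4443  1.2443] 1.2341527452635694e-12
65 0.45 [-0.3716 -0.6508  2.2361  0.021   1.5025  1.1983] 1.1786504967609277e-14
```

View pics/s8c.png

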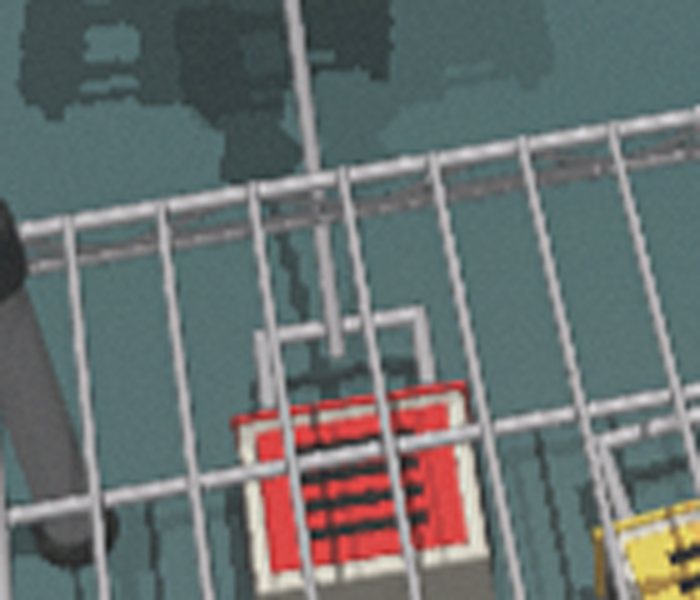

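```bash
python3 - <<'E'
from h import *
np.set_printoptions(precision=4,suppress=True)
s=monitor.sense();c,bb,f,ph,az,Rg=hook(s)
pb=Rg.inv().apply(bb-s['tcp_pos']);th=-.018*np.pi
d=pb-R.from_rotvec([0,th,0]).apply(pb);print(pb,d/.2)
Rn=Rg*R.from_rotvec([0,4*th,0]);print("after: -x .1 share",Rn.inv().apply([-.1,0,0])/.2)
E
```

```text
[0.0865 0.0008 0.1998] [ 0.0571  0.     -0.0229]
after: -x .1 share [-0.4859  0.0244 -0.1153]
```

play_rows --motion '[{"delta_pos":[0.055,0,-0.023],"delta_rot":[0,-0.018,0]},{"delta_pos":[0.055,0,-0.023],"delta_rot":[0,-0.018,0]},{"delta_pos":[0.055,0,-0.023],"delta_rot":[0,-0.018,0]},{"delta_pos":[0.055,0,-0.023],"delta_rot":[0,-0.018,0]},{"delta_pos":[0,0,0],"delta_rot":[0,0,0]}]'

```text
t: 9.4
tcp_pos: [0.4278, -0.0631, 0.2199]
tcp_rot: [0.993, -0.024, 0.116, 0.003]
ft_force: [1.9, -0.7, -2.6]
opening: 0.024
```

```bash
python3 - <<'E'
from h import *
np.set_printoptions(precision=4,suppress=True)
s=monitor.sense();print(s['tcp_pos'],s['ft_force'],s['ft_torque'],s['q'])
c,bb,f,ph,az,Rg=hook();print(c,bb,f,ph,az,proj("scene",bb),share([-.1,0,0]),share([0,0,-.1]))
E
```

```text
[ 0.4278 -0.0631  0.2199] [ 1.9444 -0.6716 -2.5865] [ 0.0028 -0.0921  0.0264] [-0.312  -0.5727  2.2366  0.0635  1.2528  1.2932]
[ 0.427  -0.0637  0.2333] [ 0.558  -0.0702  0.0456] [ 0.54   -0.0693  0.033 ] 55.06814400846272 -2.815915696557645 [267.232  289.9838] [-0.4859  0.0237 -0.1155] [-0.1156 -0.0001  0.4865]
```

play_rows --motion '[{"delta_pos":[-0.051,0.0025,-0.011],"delta_rot":[0,0,0]},{"delta_pos":[-0.051,0.0025,-0.011],"delta_rot":[0,0,0]},{"delta_pos":[-0.051,0.0025,-0.011],"delta_rot":[0,0,0]},{"delta_pos":[-0.051,0.0025,-0.011],"delta_rot":[0,0,0]},{"delta_pos":[-0.051,0.0025,-0.011],"delta_rot":[0,0,0]},{"delta_pos":[-0.051,0.0025,-0.011],"delta_rot":[0,0,0]},{"delta_pos":[0,0,0],"delta_rot":[0,0,0]}]'

```text
t: 9.98
tcp_pos: [0.3608, -0.0628, 0.2165]
tcp_rot: [0.993, -0.024, 0.116, 0.003]
ft_force: [0.9, -0.0, -1.6]
opening: 0.024
```

```bash
python3 - <<'E'
from h import *
np.set_printoptions(precision=4,suppress=True)
s=monitor.sense();print(s['tcp_pos'],s['ft_force'],s['ft_torque'],s['q'])
c,bb,f,ph,az,Rg=hook();print(c,bb,f,ph,az,proj("scene",bb),share([-.1,0,0]),share([0,0,-.1]))
a=cams.camera("scene");crop(a,200,340,200,320,5,"pics/s9c.png")
E
```

```text
[ 0.3608 -0.0628  0.2165] [ 0.9081 -0.0492 -1.604 ] [0.0663 0.2616 0.0132] [-0.3799 -0.7807  2.3538  0.0768  1.3487  1.2312]
[ 0.36   -0.0634  0.2299] [ 0.4908 -0.0701  0.0421] [ 0.4728 -0.0692  0.0295] 55.10191752930592 -2.902925836879002 [263.3558 265.542 ] [-0.4859  0.0245 -0.1152] [-0.1153 -0.0001  0.4865]
```

View pics/s9c.png

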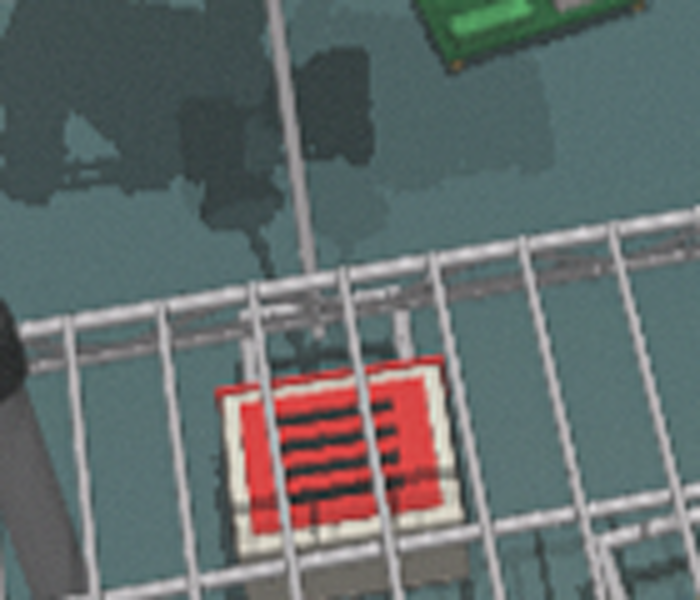

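play_rows --motion '[{"delta_pos":[-0.049,0.0025,-0.0125],"delta_rot":[0,0,0]},{"delta_pos":[-0.049,0.0025,-0.0125],"delta_rot":[0,0,0]},{"delta_pos":[-0.049,0.0025,-0.0125],"delta_rot":[0,0,0]},{"delta_pos":[-0.03,0.0015,-0.008],"delta_rot":[0,0,0]},{"delta_pos":[0,0,0],"delta_rot":[0,0,0]},{"delta_pos":[0,0,0],"delta_rot":[0,0,0]}]'

```text
t: 10.53
tcp_pos: [0.325, -0.063, 0.2179]
tcp_rot: [0.993, -0.024, 0.116, 0.003]
ft_force: [0.5, 0.4, -1.8]
opening: 0.0242
```

```bash
python3 - <<'E'
from h import *
np.set_printoptions(precision=4,suppress=True)
s=monitor.sense();print(s['tcp_pos'],s['ft_force'],s['ft_torque'],s['q'])
c,bb,f,ph,az,Rg=hook();print(c,bb,f,ph,az,proj("scene",bb),share([-.1,0,0]),share([0,0,-.1]))
a=cams.camera("scene");crop(a,200,340,180,300,5,"pics/s10c.png")
a=cams.camera("top");crop(a,310,440,150,280,5,"pics/t10c.png")
E
```

```text
[ 0.325  -0.063   0.2179] [ 0.5111  0.42   -1.8237] [0.0304 0.2526 0.0095] [-0.4314 -0.9042  2.4072  0.087   1.4225  1.1847]
[ 0.3242 -0.0636  0.2312] [ 0.4551 -0.0702  0.0434] [ 0.4371 -0.0693  0.0308] 55.093733649282555 -2.90712034363005 [261.1581 252.4348] [-0.4859  0.0245 -0.1152] [-0.1154 -0.0001  0.4865]
```

View pics/s10c.png

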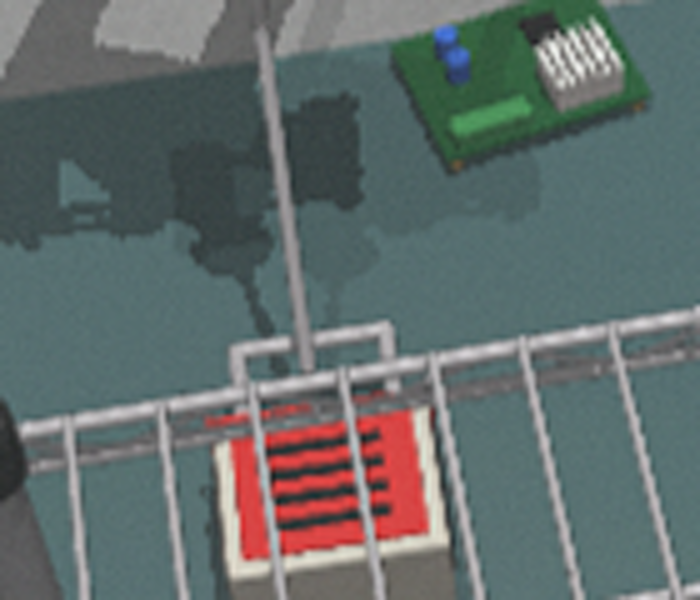

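View pics/t10c.png

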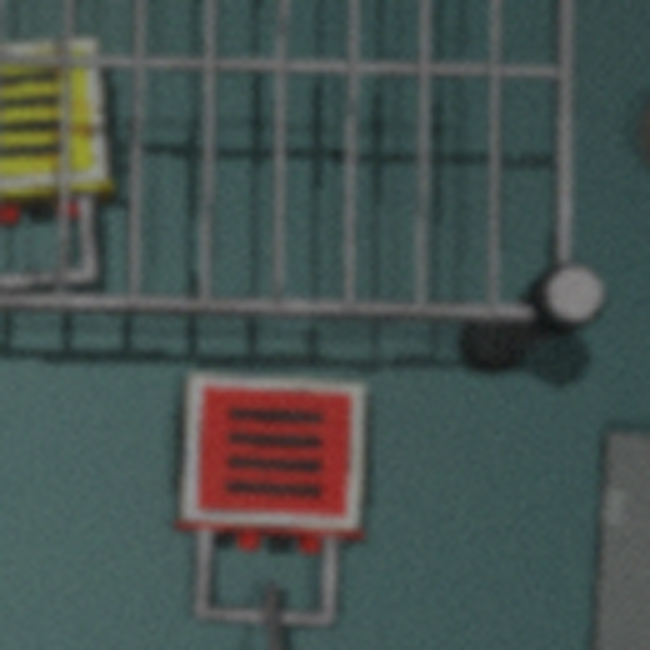

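```bash
python3 - <<'E'
from h import *
print([onz("top",310+x/5-.4,150+y/5-.4,z).round(4) for x,y,z in[(187,372,.056),(368,380,.056),(180,528,.056),(363,537,.056),(276,304,.219),(573,292,.22)]])
E
```

```text
[array([ 0.57  , -0.0211,  0.056 ]), array([ 0.5681, -0.118 ,  0.056 ]), array([ 0.4865, -0.0192,  0.056 ]), array([ 0.4841, -0.1168,  0.056 ]), array([ 0.5896, -0.0556,  0.219 ]), array([ 0.5987, -0.1959,  0.22  ])]
```

play_rows --motion '[{"delta_pos":[-0.03,0.0015,-0.0075],"delta_rot":[0,0,0]},{"delta_pos":[-0.024,0.001,-0.006],"delta_rot":[0,0,0]},{"delta_pos":[0,0,0],"delta_rot":[0,0,0]},{"delta_pos":[0,0,0],"delta_rot":[0,0,0]}]'

```text
t: 10.97
tcp_pos: [0.3133, -0.0629, 0.2178]
tcp_rot: [0.993, -0.024, 0.116, 0.003]
ft_force: [-0.1, 0.4, -2.1]
opening: 0.0238
```

```bash
python3 - <<'E'
from h import *
np.set_printoptions(precision=4,suppress=True)
s=monitor.sense();print(s['tcp_pos'],s['ft_force'],s['q'])
c,bb,f,ph,az,Rg=hook();print(c,bb,f,ph,az)
for d in([.006,-.001,0],[.017,-.002,.012],[0,0,.01]):print(share(d))
a=cams.camera("top");crop(a,310,440,150,280,5,"pics/t11c.png")
E
```

```text
[ 0.3133 -0.0629  0.2178] [-0.1464  0.4075 -2.1497] [-0.4506 -0.9459  2.4244  0.0905  1.4492  1.1679]
[ 0.3125 -0.0635  0.2312] [ 0.4432 -0.0701  0.0433] [ 0.4252 -0.0692  0.0307] 55.13365789879912 -2.911410728935329
[0.0294 0.0035 0.007 ]
[ 0.0969  0.0058 -0.0387]
[ 0.0115  0.     -0.0487]
```

View pics/t11c.png

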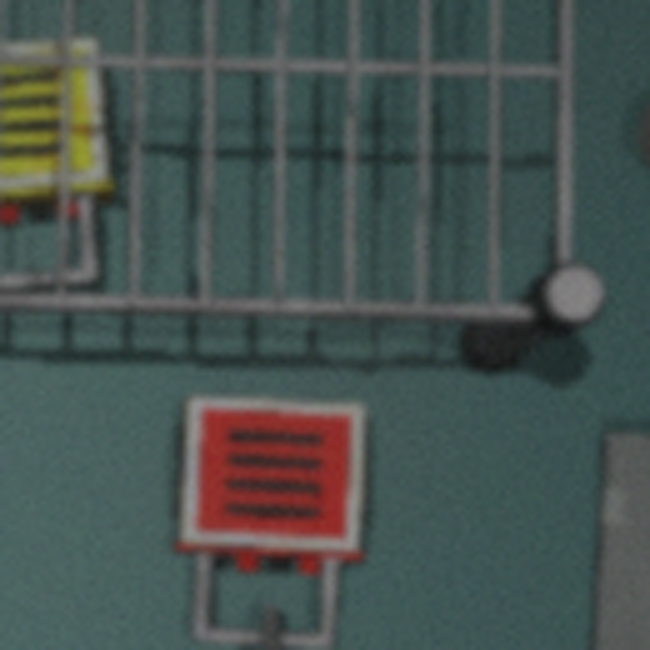

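Clear by about 30 mm (rear top edge at row 400 vs. wire at 304). Now unhook.

play_rows --motion '[{"delta_pos":[0.015,0.002,0.0035],"delta_rot":[0,0,0]},{"delta_pos":[0.015,0.002,0.0035],"delta_rot":[0,0,0]},{"delta_pos":[0.032,0.002,-0.013],"delta_rot":[0,0,0]},{"delta_pos":[0.032,0.002,-0.013],"delta_rot":[0,0,0]},{"delta_pos":[0.032,0.002,-0.013],"delta_rot":[0,0,0]},{"delta_pos":[0,0,0],"delta_rot":[0,0,0]}]'

```text
t: 11.52
tcp_pos: [0.3378, -0.0661, 0.2312]
tcp_rot: [0.993, -0.024, 0.116, 0.003]
ft_force: [-0.2, -0.8, -1.3]
opening: 0.0236
```

```bash
python3 - <<'E'
from h import *
np.set_printoptions(precision=4,suppress=True)
s=monitor.sense();print(s['tcp_pos'],s['ft_force'],s['q'])
c,bb,f,ph,az,Rg=hook();print(c,bb,f,ph,az)
a=cams.camera("top");crop(a,310,440,190,320,5,"pics/t12c.png")
a=cams.camera("scene");crop(a,200,340,180,300,5,"pics/s12c.png")
E
```

```text
[ 0.3378 -0.0661  0.2312] [-0.1999 -0.815  -1.2967] [-0.4227 -0.8582  2.3657  0.0855  1.4167  1.1922]
[ 0.337  -0.0667  0.2446] [ 0.468  -0.0733  0.0569] [ 0.45   -0.0724  0.0443] 55.053617174441214 -2.863118117300129
```

View pics/t12c.png

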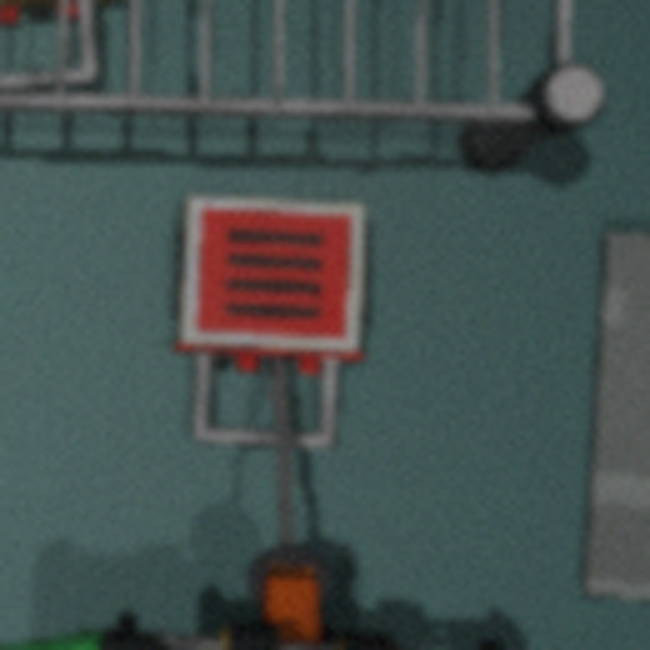

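View pics/s12c.png

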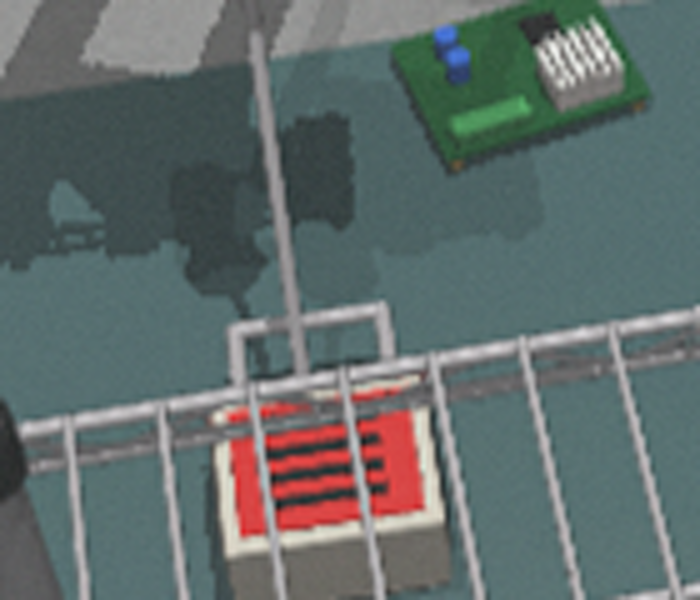

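play_rows --motion '[{"delta_pos":[0.002,0,-0.05],"delta_rot":[0,0,0]},{"delta_pos":[0.011,0,-0.049],"delta_rot":[0,0,0]},{"delta_pos":[0.017,0,-0.073],"delta_rot":[0,0,0]},{"delta_pos":[0.023,0,-0.097],"delta_rot":[0,0,0]},{"delta_pos":[0.023,0,-0.097],"delta_rot":[0,0,0]},{"delta_pos":[0.023,0,-0.097],"delta_rot":[0,0,0]},{"delta_pos":[0,0,0],"delta_rot":[0,0,0]},{"delta_pos":[0,0,0],"delta_rot":[0,0,0]}]'

```text
t: 12.28
tcp_pos: [0.3348, -0.0661, 0.3264]
tcp_rot: [0.993, -0.024, 0.117, 0.004]
ft_force: [-0.3, -0.6, -1.1]
opening: 0.0237
```

```bash
python3 - <<'E'
from h import *
np.set_printoptions(precision=4,suppress=True)
s=monitor.sense();print(s['tcp_pos'],s['ft_force'],s['q'])
c,bb,f,ph,az,Rg=hook();print(c,bb,f,ph,az)
a=cams.camera("top");cv2.imwrite("pics/t13.png",a)
a=cams.camera("scene");cv2.imwrite("pics/s13.png",a)
print("rot to hang:",(Rg.inv()*Rh).as_rotvec()/np.pi, proj("scene",bb),proj("top",bb))
E
```

```text
[ 0.3348 -0.0661  0.3264] [-0.2796 -0.6257 -1.0912] [-0.4267 -0.849   2.2065  0.085   1.5643  1.2016]
[ 0.334  -0.0666  0.3398] [ 0.4653 -0.0735  0.1523] [ 0.4473 -0.0726  0.1397] 54.941111674517394 -2.9868191919907194
rot to hang: [ 0.0007 -0.1948  0.    ] [254.8829 226.3105] [368.9299 263.3714]
```

View pics/t13.png

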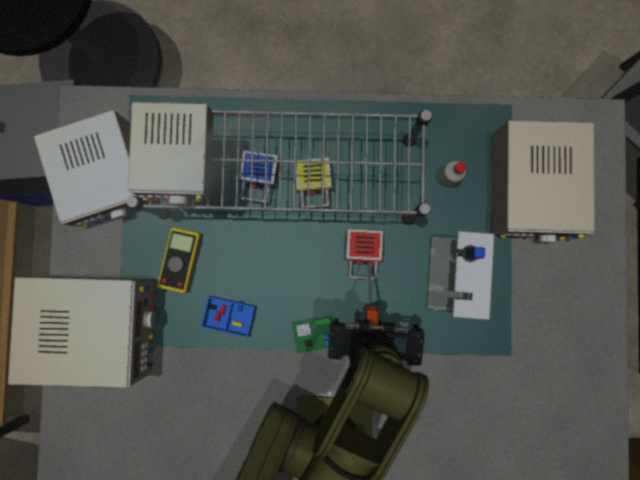

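View pics/s13.png

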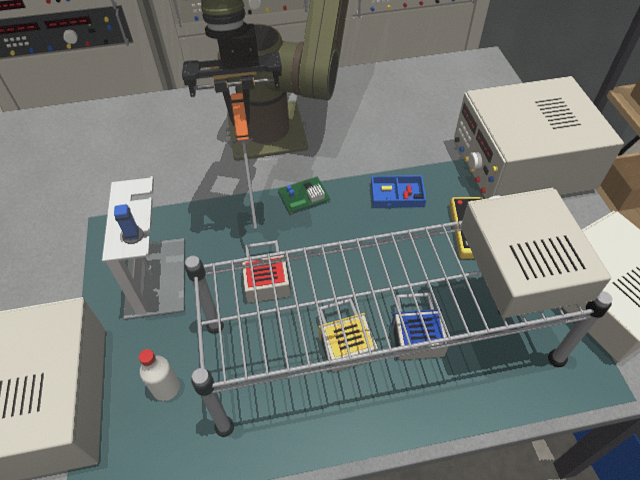

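play_rows --motion '[{"delta_pos":[0,0.1,0],"delta_rot":[0,0,0]},{"delta_pos":[0,0.1,0],"delta_rot":[0,0,0]},{"delta_pos":[0,0.095,0],"delta_rot":[0,-0.0325,0]},{"delta_pos":[0,0.095,0],"delta_rot":[0,-0.0325,0]},{"delta_pos":[0,0.095,0],"delta_rot":[0,-0.0325,0]},{"delta_pos":[0,0.095,0],"delta_rot":[0,-0.0325,0]},{"delta_pos":[0,0,0],"delta_rot":[0,-0.0325,0]},{"delta_pos":[0,0,0],"delta_rot":[0,-0.0325,0]},{"delta_pos":[0,0,0],"delta_rot":[0,0,0]},{"delta_pos":[0,0,0],"delta_rot":[0,0,0]}]'

```text
t: 13.22
tcp_pos: [0.3289, -0.1813, 0.3222]
tcp_rot: [0.981, -0.023, -0.19, -0.006]
ft_force: [0.4, -0.2, -0.9]
opening: 0.0238
```

```bash
cat > st.py <<'E'
from h import *
np.set_printoptions(precision=4,suppress=True)
s=monitor.sense();print(s['tcp_pos'],s['ft_force'],s['q'],s['opening'])
c,bb,f,ph,az,Rg=hook();print(c,bb,f,ph,az)
print("rot to hang:",(Rg.inv()*Rh).as_rotvec()/np.pi, proj("scene",bb),proj("top",bb))
out=np.array([.0575,.998,0])
for n,t in (("outside",xh+out*.072+[0,0,.016]),("over",xh+[0,0,.016]),("hang",xh)):
    print(n,t,share(t-s['tcp_pos'],s))
E
python3 st.py; python3 - <<'E'
from h import *
a=cams.camera("scene");crop(a,80,280,100,300,4,"pics/s14.png")
E
```

```text
[ 0.3289 -0.1813  0.3222] [ 0.4284 -0.1696 -0.8683] [-0.5168 -0.3109  1.9116 -0.1761  1.8821  1.076 ] 0.023836625912709464
[ 0.336  -0.1823  0.3335] [ 0.3346 -0.1819  0.1046] [ 0.3126 -0.1808  0.1047] 89.62651763809285 162.50130775375234
rot to hang: [-0.0003  0.002   0.0006] [203.1625 203.0507] [408.7589 315.8341]
outside [ 0.3916 -0.2254  0.2756] [0.3872 0.2061 0.0947]
over [ 0.3875 -0.2973  0.2756] [0.3835 0.566  0.0952]
hang [ 0.3875 -0.2973  0.2596] [0.4134 0.5662 0.1694]
```

View pics/s14.png

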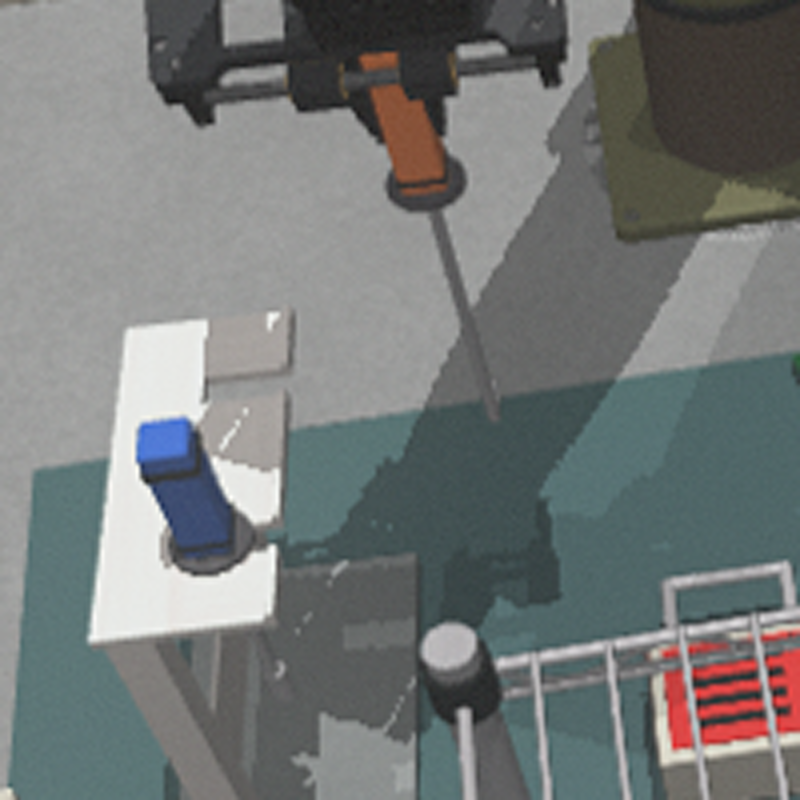

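play_rows --motion '[{"delta_pos":[0.097,0.0515,0.024],"delta_rot":[0,0,0]},{"delta_pos":[0.097,0.0515,0.024],"delta_rot":[0,0,0]},{"delta_pos":[0.097,0.0515,0.024],"delta_rot":[0,0,0]},{"delta_pos":[0.097,0.0515,0.024],"delta_rot":[0,0.002,0]},{"delta_pos":[0,0,0],"delta_rot":[0,0,0]},{"delta_pos":[0,0,0],"delta_rot":[0,0,0]}]'

```text
t: 13.77
tcp_pos: [0.3908, -0.2259, 0.278]
tcp_rot: [0.982, -0.024, -0.186, -0.005]
ft_force: [0.2, 0.1, -0.7]
opening: 0.024
```

```bash
python3 st.py; python3 - <<'E'
from h import *
a=cams.camera("scene");crop(a,80,280,100,300,4,"pics/s15.png")
a=cams.camera("top");crop(a,410,510,220,330,5,"pics/t15.png")
E
```

```text
[ 0.3908 -0.2259  0.278 ] [ 0.2356  0.1173 -0.7151] [-0.5331 -0.1253  1.8269 -0.1737  1.771   1.0809] 0.024022467508336934
[ 0.3978 -0.2268  0.2894] [ 0.3985 -0.227   0.0604] [ 0.3765 -0.2259  0.0604] 89.83008250087316 -11.7097398987505
rot to hang: [ 0.0001 -0.0009 -0.0002] [188.6784 239.7641] [423.4675 290.3953]
outside [ 0.3916 -0.2254  0.2756] [ 0.008  -0.0022  0.0097]
over [ 0.3875 -0.2973  0.2756] [0.0052 0.3576 0.0107]
hang [ 0.3875 -0.2973  0.2596] [0.0344 0.3577 0.0852]
```

View pics/s15.png

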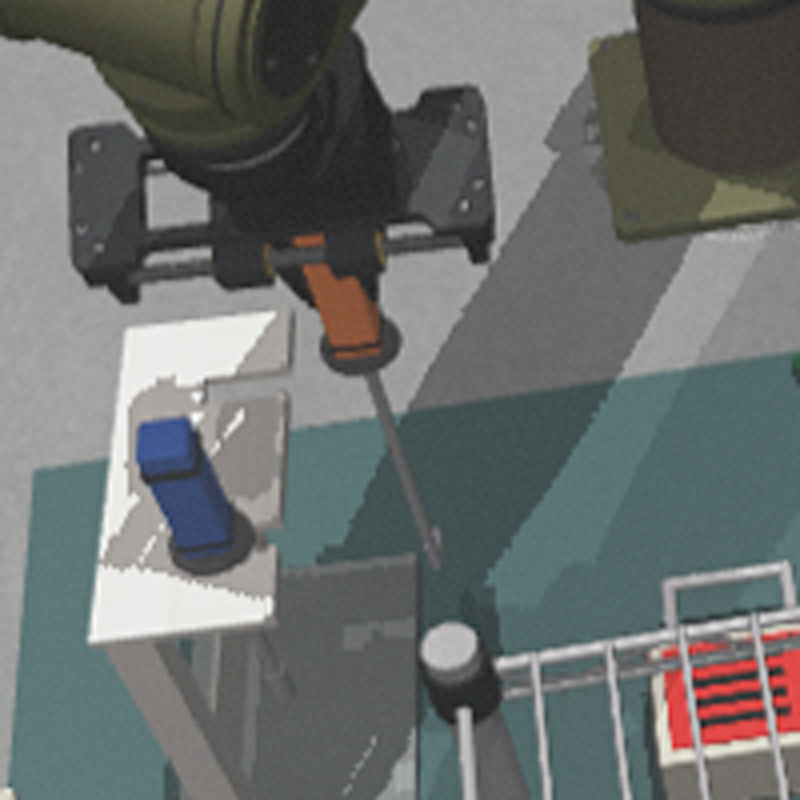

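play_rows --motion '[{"delta_pos":[0.002,0.07,0.002],"delta_rot":[0,0,0]},{"delta_pos":[0.001,0.07,0.001],"delta_rot":[0,0,0]},{"delta_pos":[0.001,0.07,0.001],"delta_rot":[0,0,0]},{"delta_pos":[0.001,0.07,0.001],"delta_rot":[0,0,0]},{"delta_pos":[0,0.07,0],"delta_rot":[0,0,0]},{"delta_pos":[0,0.007,0],"delta_rot":[0,0,0]},{"delta_pos":[0,0,0],"delta_rot":[0,0,0]},{"delta_pos":[0,0,0],"delta_rot":[0,0,0]}]'

```text
t: 14.53
tcp_pos: [0.3887, -0.2975, 0.2764]
tcp_rot: [0.982, -0.024, -0.186, -0.005]
ft_force: [0.4, 0.2, -1.6]
opening: 0.0237
```

```bash
python3 st.py; python3 - <<'E'
from h import *
a=cams.camera("scene");crop(a,80,280,100,300,4,"pics/s16.png")
E
```

```text
[ 0.3887 -0.2975  0.2764] [ 0.412   0.1819 -1.6054] [-0.6413 -0.0513  1.7606 -0.208   1.7439  0.975 ] 0.02368198696484636
[ 0.3957 -0.2985  0.2878] [ 0.3962 -0.2985  0.0588] [ 0.3742 -0.2974  0.0588] 89.87535168281282 -5.932887944529405
rot to hang: [ 0.     -0.0007 -0.0001] [156.9225 244.6025] [450.3652 291.9135]
outside [ 0.3916 -0.2254  0.2756] [-0.0014 -0.3604  0.0051]
over [ 0.3875 -0.2973  0.2756] [-0.0042 -0.0006  0.0059]
hang [ 0.3875 -0.2973  0.2596] [ 0.025  -0.0005  0.0804]
```

View pics/s16.png

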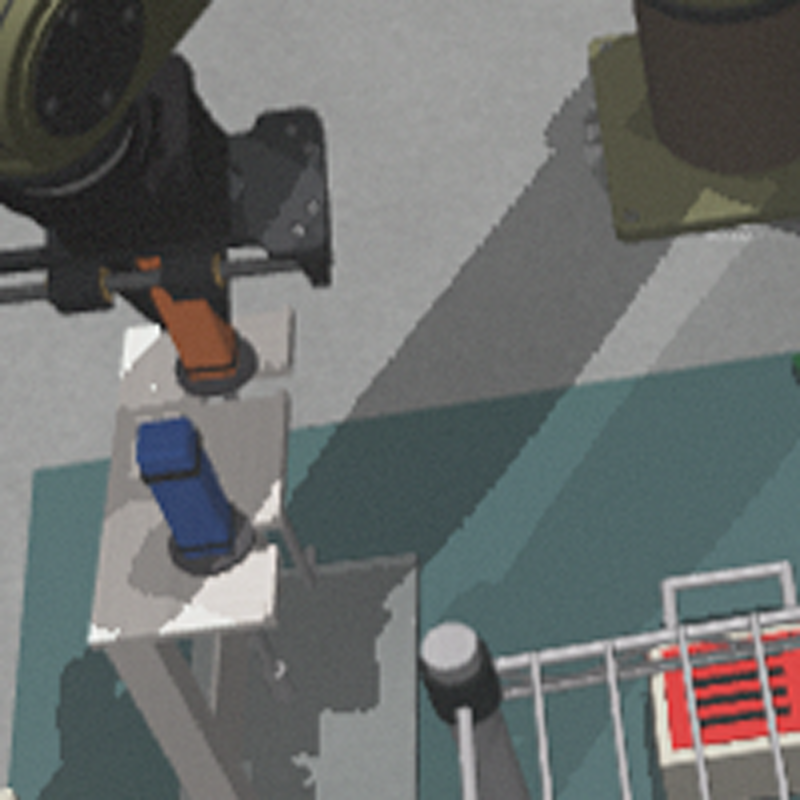

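play_rows --motion '[{"delta_pos":[0.006,0,0.02],"delta_rot":[0,0,0]},{"delta_pos":[0.006,0,0.02],"delta_rot":[0,0,0]},{"delta_pos":[0.006,0,0.02],"delta_rot":[0,0,0]},{"delta_pos":[0.004,0,0.012],"delta_rot":[0,0,0]},{"delta_pos":[0,0,0],"delta_rot":[0,0,0]},{"delta_pos":[0,0,0],"delta_rot":[0,0,0]}]'

```text
t: 15.08
tcp_pos: [0.3875, -0.297, 0.2613]
tcp_rot: [0.982, -0.024, -0.186, -0.005]
ft_force: [-0.1, 0.2, -1.1]
opening: 0.0235
```

```bash
python3 st.py
```

```text
[ 0.3875 -0.297   0.2613] [-0.1047  0.18   -1.1374] [-0.6416 -0.0466  1.7814 -0.2079  1.7188  0.9792] 0.02354777270221799
[ 0.3945 -0.298   0.2727] [ 0.3949 -0.2982  0.0437] [ 0.3729 -0.2971  0.0436] 89.88705574291963 -16.03785742319801
rot to hang: [ 0.0002 -0.0006  0.0001] [158.769 248.074] [448.8631 292.1241]
outside [ 0.3916 -0.2254  0.2756] [-0.0231 -0.3586 -0.0678]
over [ 0.3875 -0.2973  0.2756] [-0.0262  0.0012 -0.0668]
hang [ 0.3875 -0.2973  0.2596] [0.0031 0.0013 0.0077]
```

Final 1.5 mm, then release gently.

play_rows --motion '[{"delta_pos":[0.0015,0,0.004],"delta_rot":[0,0,0]},{"delta_pos":[0.0015,0,0.004],"delta_rot":[0,0,0]},{"delta_pos":[0,0,0],"delta_rot":[0,0,0]},{"delta_pos":[0,0,0],"delta_rot":[0,0,0]}]'

```text
t: 15.42
tcp_pos: [0.3876, -0.2973, 0.26]
tcp_rot: [0.982, -0.024, -0.186, -0.004]
ft_force: [-0.2, 0.5, -1.5]
opening: 0.0236
```

play_rows --motion '[{"delta_pos":[0,0,0],"delta_rot":[0,0,0]},{"delta_pos":[0,0,0],"delta_rot":[0,0,0]},{"delta_pos":[0,0,0],"delta_rot":[0,0,0]},{"delta_pos":[0,0,0],"delta_rot":[0,0,0]},{"delta_pos":[0,0,0],"delta_rot":[0,0,0]},{"delta_pos":[0,0,0],"delta_rot":[0,0,0]},{"delta_pos":[0,0,0],"delta_rot":[0,0,0]},{"delta_pos":[0,0,0],"delta_rot":[0,0,0]},{"delta_pos":[0,0,0],"delta_rot":[0,0,0]},{"delta_pos":[0,0,0],"delta_rot":[0,0,0]}]' --hand 1

```text
t: 16.25
tcp_pos: [0.3876, -0.2973, 0.2599]
tcp_rot: [0.982, -0.024, -0.186, -0.005]
ft_force: [0.1, -0.6, 0.8]
opening: 0.0853
```

```bash
python3 st.py; python3 - <<'E'
from h import *
a=cams.camera("scene");crop(a,80,280,100,300,4,"pics/s17.png")
print("up .1",share([0,0,.1]))
E
```

```text
[ 0.3876 -0.2973  0.2599] [ 0.1284 -0.5677  0.761 ] [-0.6419 -0.0458  1.7828 -0.2078  1.7159  0.9798] 0.08528781360824432
[ 0.3946 -0.2983  0.2713] [ 0.3951 -0.2985  0.0423] [ 0.3732 -0.2974  0.0422] 89.85024524844906 -21.055347263716456
rot to hang: [ 0.0003 -0.0008  0.    ] [158.7853 248.5275] [448.8575 292.022 ]
outside [ 0.3916 -0.2254  0.2756] [-0.0262 -0.3597 -0.0742]
over [ 0.3875 -0.2973  0.2756] [-0.0292  0.0002 -0.073 ]
hang [ 0.3875 -0.2973  0.2596] [0.     0.0002 0.0014]
up .1 [-1.82629153e-01 -8.08177294e-06 -4.65453105e-01]
```

View pics/s17.png

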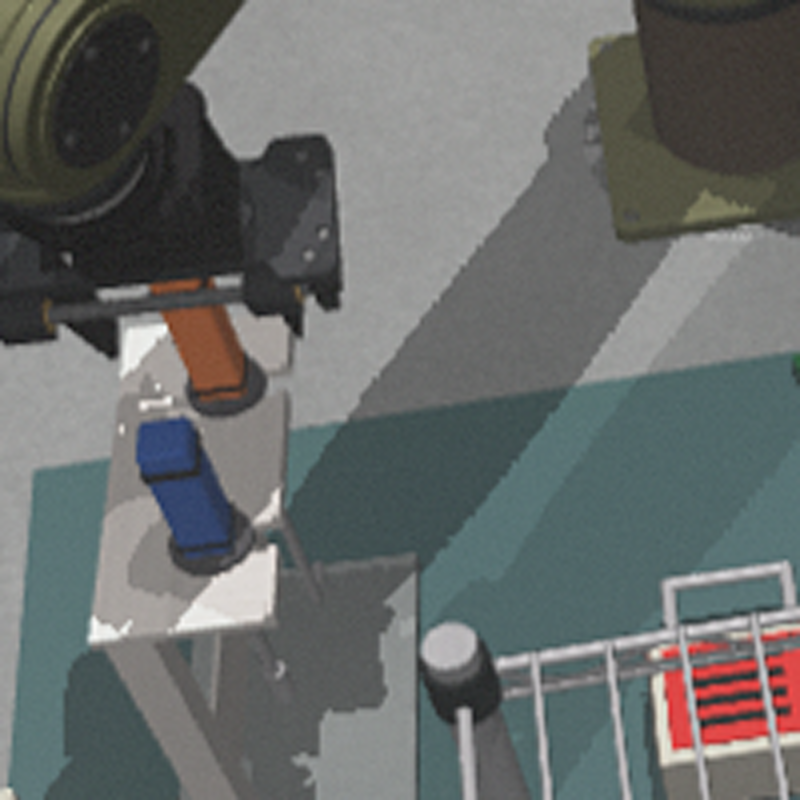

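Hanging upright. Raise straight up, then back off toward the robot's right.

play_rows --motion '[{"delta_pos":[-0.018,0,-0.046],"delta_rot":[0,0,0]},{"delta_pos":[-0.036,0,-0.093],"delta_rot":[0,0,0]},{"delta_pos":[-0.055,0,-0.14],"delta_rot":[0,0,0]},{"delta_pos":[-0.055,0,-0.14],"delta_rot":[0,0,0]},{"delta_pos":[-0.055,0,-0.14],"delta_rot":[0,0,0]},{"delta_pos":[-0.055,0,-0.14],"delta_rot":[0,0,0]},{"delta_pos":[0,0,0],"delta_rot":[0,0,0]},{"delta_pos":[-0.1,0.15,0],"delta_rot":[0,0,0]},{"delta_pos":[-0.1,0.15,0],"delta_rot":[0,0,0]},{"delta_pos":[-0.1,0.15,0],"delta_rot":[0,0,0]},{"delta_pos":[-0.1,0.15,0],"delta_rot":[0,0,0]},{"delta_pos":[-0.1,0.15,0],"delta_rot":[0,0,0]},{"delta_pos":[0,0,0],"delta_rot":[0,0,0]},{"delta_pos":[0,0,0],"delta_rot":[0,0,0]},{"delta_pos":[0,0,0],"delta_rot":[0,0,0]}]'

```text
t: 17.55
tcp_pos: [0.2874, -0.4423, 0.4465]
tcp_rot: [0.982, -0.024, -0.186, -0.005]
ft_force: [-0.1, 0.3, -0.3]
opening: 0.095
```

```bash
python3 - <<'E'
from h import *
a=cams.camera("scene");cv2.imwrite("pics/s18.png",a);b=cams.camera("top");cv2.imwrite("pics/t18.png",b)
a0=cv2.imread("pics/scene0.png");b0=cv2.imread("pics/top0.png")
for n,i,j in(("scene",a0,a),("top",b0,b)):
    h=[cv2.cvtColor(cv2.GaussianBlur(x,(3,3),0),cv2.COLOR_BGR2HSV) for x in(i,j)]
    for c,lo,hi in(("yellow",(22,120,90),(35,255,255)),("blue",(105,140,60),(125,255,255)),("orange",(5,140,90),(18,255,255)),("red",(0,170,90),(4,255,255))):
        for x in h:
            m=cv2.inRange(x,lo,hi);k,_,st,ce=cv2.connectedComponentsWithStats(m)
            print(n,c,[(int(st[q,4]),ce[q].round(1).tolist()) for q in range(1,k) if st[q,4]>40])
s=monitor.sense();print(s['t'],s['tcp_pos'],s['ft_force'],s['qvel'])
E
```

```text
scene yellow [(112, [454.5, 208.5]), (206, [462.8, 247.5]), (130, [352.8, 325.9]), (88, [331.8, 330.2]), (52, [354.7, 334.6]), (173, [336.8, 346.4]), (131, [357.2, 344.4])]
scene yellow [(127, [456.6, 207.3]), (204, [462.8, 247.4]), (131, [352.9, 325.8]), (89, [331.8, 330.2]), (52, [354.7, 334.6]), (172, [336.9, 346.4]), (109, [358.5, 344.9])]
scene blue [(1090, [397.3, 192.0]), (106, [120.5, 210.0]), (242, [433.5, 325.0]), (247, [413.5, 328.3]), (71, [580.3, 434.4]), (1451, [620.6, 461.8])]
scene blue [(1108, [397.0, 192.2]), (105, [120.5, 210.0]), (241, [433.5, 325.0]), (247, [413.5, 328.3]), (69, [580.4, 434.4]), (1447, [620.7, 461.8])]
scene orange [(132, [122.2, 165.8]), (161, [127.8, 183.4])]
scene orange [(121, [122.8, 165.7]), (117, [128.2, 184.0])]
scene red [(69, [294.1, 354.1]), (50, [260.6, 360.5])]
scene red [(96, [278.7, 272.5]), (41, [249.0, 277.7])]
top yellow [(164, [302.0, 173.2]), (61, [325.4, 174.5]), (426, [181.3, 259.4])]
top yellow [(164, [302.0, 173.3]), (56, [325.4, 174.5]), (436, [181.2, 259.4])]
top blue [(68, [246.4, 169.9]), (49, [269.1, 169.4]), (64, [258.5, 174.1]), (97, [478.4, 252.5]), (1383, [228.6, 316.3])]
top blue [(65, [246.3, 169.6]), (50, [269.2, 169.4]), (63, [258.4, 174.0]), (97, [478.4, 252.5]), (1384, [228.6, 316.3])]
top orange [(96, [478.3, 297.8])]
top orange [(105, [477.7, 297.5])]
top red [(65, [460.1, 167.1]), (128, [357.5, 175.0]), (135, [373.6, 175.3])]
top red [(65, [460.1, 167.1]), (74, [354.3, 241.6]), (91, [375.1, 245.6])]
17.65 [ 0.28801467 -0.44175821  0.44637054] [-0.19127863 -0.86224531 -0.95146633] [ 0.00962909 -0.00132911  0.0037167  -0.00213282 -0.00286199  0.00020297]
```

View pics/s18.png

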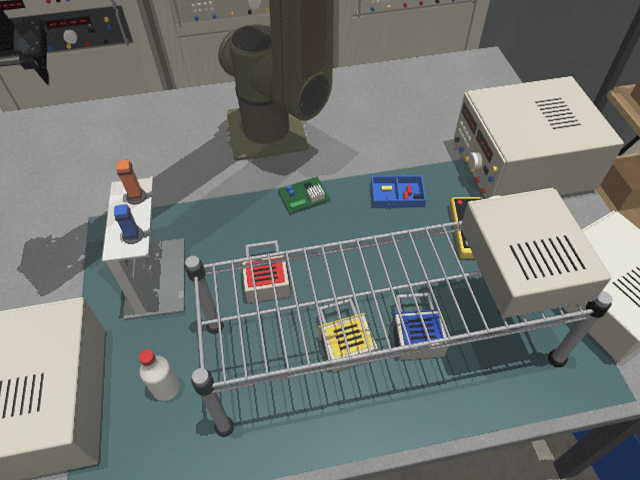

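View pics/t18.png

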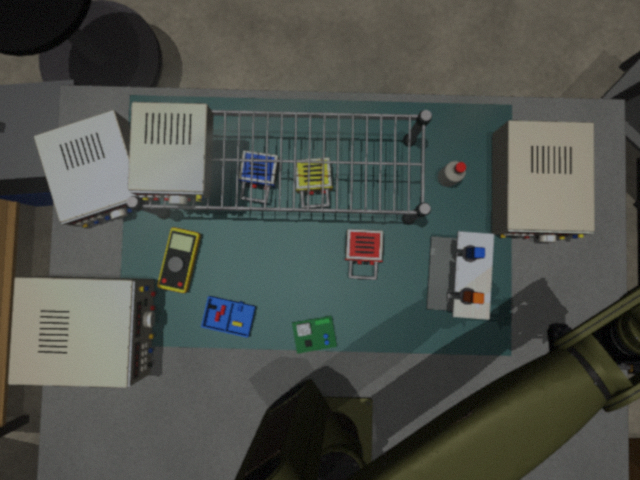

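```bash
python3 -c "
from plant import r
print(r.job_done())"
```

```text
the job is handed in; nothing more can be done
None
```

I hooked the red module by its bow handle, dragged it flat out from under the shelf, and hung the hook tool back upright in its own slot. I then backed the arm away and handed the job in at about 17.7 s; the hand-in gave no verdict.

- **Red module:** the top view before the last 12 mm of pull put its rear edge at x ≈ 0.569 m, with the shelf's front wire at about 0.59 m. That leaves the rear edge about 30 mm in front of the wire at the end. I did not recompute it after that pull. The later pictures show the module lying flat, clear of the shelf.
- **Hook tool:** the orange handle is back within about 0.6 px of where it started, collar on the plate.
- **Other things:** the blue and yellow modules, nut driver, meter and tray showed no shift in the before and after pictures. The largest change was about 2 px in one yellow patch on the meter, in the scene view only; it did not show in the top view, so I put it down to lighting. I checked the white bottle only by its red cap in the top view, which had not moved.
- **Forces:** every wrist force I read stayed under about 4 N per axis, but I only read it between moves. The gripper did not go near the red module.
- **Disagreement:** the two cameras differed by 3 to 4 mm in x on the handle bar and module front. I worked with a value between them, and the hooking succeeded the first time.

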